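# Scribe the arch line of an insole template

## Robot

A 6-joint arm with a two-finger parallel gripper is mounted at the origin on the work surface. World frame = base frame: x ahead of the robot, y to its left, z up, the work surface at z = 0. Lengths are in m, angles in rad, forces in N, time in s.
With the tool pointing down it reaches from about 0.35 to 0.725 m from the base axis. Payload 4.3 kg.
Tool frame: the origin (TCP) lies on the centre line of the jaws, within the pads' length; the fingertips stand 22 mm ahead of it and the grasp point (between the pads) lies 3 mm ahead of it (bot.finger_overhang is the distance from the TCP to the fingertips, in m); z points along the fingers, y is the direction in which the jaws open and shut (so a half turn about z gives the same grasp; the last joint's range is limited). The gripper opens to 85 mm and grips with 20 to 120 N. Pads are 22 mm wide; open, the fingers measure 114 mm over their backs; the gripper's body (76 mm by 85 mm) begins 54 mm behind the grasp point. The pads swing forward as they close: fully open they stand 13 mm farther back than shut.
Start: joints at [1.019, 0.377, 0.081, 1.274, 0, 1.46], TCP at [0.246, 0.52, 0.222] pointing down, gripper open.
Joint ranges: [-2.72, 2.72], [-0.84, 1.66], [-1.02, 1.22], [-1.77, 2.12], [-1.37, 1.28], [-3.14, 3.14]. Speed limits (rad/s): [2.57, 2.57, 3.14, 3.14, 3.14, 3.14].

## Interface

Orientations are given as a 3x3 rotation matrix whose columns are the frame's x, y, z axes.
In Python, from cell import bot gives the robot as it stands. The module is installed in compiled form; this text tells all that it offers.
- The arm moves only by the shell command python3 -m crank 'ROWS' [FORCE]. ROWS is JSON, a list of rows, each a list of 3 entries, a list of its own where there are three numbers: the shift along the world's x, y, z in m, then the turn, a rotation vector about the world's x, y, z in rad, then the opening, from 0 (shut) to 1 (fully open). A call has 1 to 20 rows; each row shifts and turns the pose as measured when the row begins; what a row does not reach is not made up. A row lasts 1/10 s, in which the tool goes at most 50 mm and 8.59 degrees, less where a joint would pass 70% of its speed; a pose out of reach is approached as far as the arm can. A call is refused whole if a number of a shift passes 0.05 or a number of a turn 0.15, either way. A call with a gripper value outside its range is refused whole. The fingers move at their own pace and stop on an object; FORCE is the grip in N (left out, the last holds). Time passes only in rows, so rows that do not move let the fingers close. It gives the time, the measured TCP pose, the force and the opening at its end, in the units of the state.
- bot.read_state(): the state, without advancing time (a new reading comes with each control period).
- bot.grab_frame(name): name is "side" or "top" or "wrist"; returns (picture, depth): 400x640x3 uint8, blue, green, red; 400x640 float32, m along the optical axis (not along the pixel's ray), 0 where there is no reading.
- bot.camera_info(name): a dict with "intrinsics" (3x3 intrinsics, pixels), "R" (3x3) and "t" (3): a world point X has camera coordinates R X + t. Camera axes: x right, y down, z forward; pixel columns grow to the right and rows downward; lengths in m; the calibration is good to about 2 mm. A picture is of the moment at which its call begins: read the wrist's pose just before it. camera_info takes no time and is no camera call; for the wrist camera it gives the pose at the moment of the call.
- bot.finish_job(): hands the job in, once; it reports no verdict.
The state is a dict: "time": time; "joints": joint angles; "qd": joint speeds; "tau": joint torques, N m; "position": TCP position; "orientation": TCP orientation; "force": force on the tool from outside, world axes, zero at the start; "ft_torque": the same for the moment, N m; "gripper_width": opening from 0.0 (shut) to 1.0 (fully open).
Only numpy, scipy, OpenCV 4.12 (cv2) and the standard library are available. Lean on these libraries where they do the work, as an engineer would, in place of code of your own. Each camera call takes 0.05 s, during which the arm holds its last target. There are 200 camera calls.

## Task

Stand the round iron weight on the middle of the foot-shaped plywood template to hold it. Then take the awl from the tool rack and, with its point down on the plastic sheet, scribe slowly (no faster than 5 cm a second) along the template's hollow arch edge from heel to toe, close against it, without shifting the template or scratching the sheet elsewhere. Leave the weight on, stand the awl back in a free hole of the rack and disturb nothing else.

Things in the scene. Friction and masses are not known exactly. Their poses are not given: they have to be found in the camera images.
- sheet: White plastic sheet, 360 x 200 x 4 mm, lying fixed on the bench; origin at the centre of its underside, x along its length, y across it. A pencil line is already drawn on it round the heel, outer side and toe of the template, but not along the arch edge.
- spot (a point): The middle of the top face of the loose plywood insole template (foot-shaped, 250 mm long, 90 at its widest, 67 at the waist, 8 thick, 0.11 kg) that lies on the sheet. x points from the heel (narrower end) to the toe (broad end), y towards the hollow arch edge, z up. The template's edge is 34 mm away in +y and 33 mm in -y.
- weight_mid (a point): Round pattern weight of dark iron, about 0.5 kg, loose, standing on the bench: a disc of 50 mm diameter and 30 mm high with an upright steel knob of 22 mm diameter and 34 mm high on top (64 mm in all). This point is at its centre, half-way up: 32 mm above its underside.
- weight_knob (a point): The knob of the weight on its axis, at the height to grip: 52 mm above the weight's underside, 22 mm above its disc, 12 mm below the knob's top.
- rack: Wooden bench tool rack, fixed, 230 x 60 mm, 70 mm high: a 14 mm plank with four through holes of 15 mm diameter in a row, on two end cheeks; origin at the centre of its underside, x along the row. The awl, a screwdriver (thick black handle) and a file (short pale tapering handle) hang in three of the holes, in any order; hole 3 is free.
- awl_mid (a point): The awl (90 g, 131 mm long, loose, hanging upright in the rack): dark wooden handle, straight and round, 24 mm in diameter, with a 29 mm belly low down above a brass ferrule, and a 6 mm steel shank 50 mm long pointing down. This point is on its axis at the height to grip: 102 mm above its point, 52 mm above the ferrule's underside (which rests on the plank), 24 mm above the belly, 29 mm below its top. z: from point to top.
- awl_tip (a point): The point of the awl (the lower end of the shank, 3.6 mm in diameter).
- hole0 (a point): Mouth of hole 0 of the rack, centre of the hole at the plank's top, 70 mm above the bench (counted along the rack's x; 55 mm apart).
- hole1 (a point): Mouth of hole 1 of the rack, centre of the hole at the plank's top, 70 mm above the bench (counted along the rack's x; 55 mm apart).
- hole2 (a point): Mouth of hole 2 of the rack, centre of the hole at the plank's top, 70 mm above the bench (counted along the rack's x; 55 mm apart).
- hole3 (a point): Mouth of hole 3 of the rack, centre of the hole at the plank's top, 70 mm above the bench (counted along the rack's x; 55 mm apart).
- edge0 (a point): First point, at the heel, of the line to be scribed along the template's hollow arch edge: on the sheet's top (4 mm above the bench), 4 mm outside the template's edge.
- edge1 (a point): Point 1 of 9 of the line to be scribed along the template's arch edge, counted from the heel (0) to the toe (8), about 20 mm apart: on the sheet's top, 4 mm outside the template's edge.
- edge2 (a point): Point 2 of 9 of the line to be scribed along the template's arch edge, counted from the heel (0) to the toe (8), about 20 mm apart: on the sheet's top, 4 mm outside the template's edge.
- edge3 (a point): Point 3 of 9 of the line to be scribed along the template's arch edge, counted from the heel (0) to the toe (8), about 20 mm apart: on the sheet's top, 4 mm outside the template's edge.
- edge4 (a point): Point 4 of 9 of the line to be scribed along the template's arch edge, counted from the heel (0) to the toe (8), about 20 mm apart: on the sheet's top, 4 mm outside the template's edge.
- edge5 (a point): Point 5 of 9 of the line to be scribed along the template's arch edge, counted from the heel (0) to the toe (8), about 20 mm apart: on the sheet's top, 4 mm outside the template's edge.
- edge6 (a point): Point 6 of 9 of the line to be scribed along the template's arch edge, counted from the heel (0) to the toe (8), about 20 mm apart: on the sheet's top, 4 mm outside the template's edge.
- edge7 (a point): Point 7 of 9 of the line to be scribed along the template's arch edge, counted from the heel (0) to the toe (8), about 20 mm apart: on the sheet's top, 4 mm outside the template's edge.
- edge8 (a point): Point 8 of 9 of the line to be scribed along the template's arch edge, counted from the heel (0) to the toe (8), about 20 mm apart: on the sheet's top, 4 mm outside the template's edge.
There are look-alikes about, which are no part of the job. What is shaped like the part that bears awl_mid but orange or purple is not meant.

How it is judged:
On the way, in this order (a step that is already met when the one before it is completed fails the run):
1. the weight stands released on the middle of the template (x of weight_mid in the frame of spot between -0.045 and 0.045 m and y of weight_mid in the frame of spot between -0.013 and 0.013 m and z of weight_mid in the frame of spot between 0.028 and 0.036 m and angle between weight's own z axis and vertical below 0.08 rad and contact force between the fingers and weight below 0.05 N and linear speed of weight below 0.02 m/s), for 0.2 s.
2. the awl's point is down on the sheet at edge0 beside the template's arch edge (within 5 mm of it, and within 3.5 mm of the sheet) (z of awl_tip in the frame of sheet between -0.01 and 0.0075 m and horizontal distance between awl_tip and edge0 below 0.005 m and angle between awl's own z axis and vertical below 0.6 rad), for 0.02 s.
3. the awl's point is down on the sheet at edge1 beside the template's arch edge (within 5 mm of it, and within 3.5 mm of the sheet) (z of awl_tip in the frame of sheet between -0.01 and 0.0075 m and horizontal distance between awl_tip and edge1 below 0.005 m and angle between awl's own z axis and vertical below 0.6 rad), for 0.02 s.
4. the awl's point is down on the sheet at edge2 beside the template's arch edge (within 5 mm of it, and within 3.5 mm of the sheet) (z of awl_tip in the frame of sheet between -0.01 and 0.0075 m and horizontal distance between awl_tip and edge2 below 0.005 m and angle between awl's own z axis and vertical below 0.6 rad), for 0.02 s.
5. the awl's point is down on the sheet at edge3 beside the template's arch edge (within 5 mm of it, and within 3.5 mm of the sheet) (z of awl_tip in the frame of sheet between -0.01 and 0.0075 m and horizontal distance between awl_tip and edge3 below 0.005 m and angle between awl's own z axis and vertical below 0.6 rad), for 0.02 s.
6. the awl's point is down on the sheet at edge4 beside the template's arch edge (within 5 mm of it, and within 3.5 mm of the sheet) (z of awl_tip in the frame of sheet between -0.01 and 0.0075 m and horizontal distance between awl_tip and edge4 below 0.005 m and angle between awl's own z axis and vertical below 0.6 rad), for 0.02 s.
7. the awl's point is down on the sheet at edge5 beside the template's arch edge (within 5 mm of it, and within 3.5 mm of the sheet) (z of awl_tip in the frame of sheet between -0.01 and 0.0075 m and horizontal distance between awl_tip and edge5 below 0.005 m and angle between awl's own z axis and vertical below 0.6 rad), for 0.02 s.
8. the awl's point is down on the sheet at edge6 beside the template's arch edge (within 5 mm of it, and within 3.5 mm of the sheet) (z of awl_tip in the frame of sheet between -0.01 and 0.0075 m and horizontal distance between awl_tip and edge6 below 0.005 m and angle between awl's own z axis and vertical below 0.6 rad), for 0.02 s.
9. the awl's point is down on the sheet at edge7 beside the template's arch edge (within 5 mm of it, and within 3.5 mm of the sheet) (z of awl_tip in the frame of sheet between -0.01 and 0.0075 m and horizontal distance between awl_tip and edge7 below 0.005 m and angle between awl's own z axis and vertical below 0.6 rad), for 0.02 s.
10. the awl's point is down on the sheet at edge8 beside the template's arch edge (within 5 mm of it, and within 3.5 mm of the sheet) (z of awl_tip in the frame of sheet between -0.01 and 0.0075 m and horizontal distance between awl_tip and edge8 below 0.005 m and angle between awl's own z axis and vertical below 0.6 rad), for 0.02 s.
At the end, for the whole second after the job is handed in: The weight stands released on the template, within 45 mm lengthwise and 13 mm crosswise of its middle; the template is within 6 mm of where it lay; the awl stands released, at rest and upright (7 degrees) in a hole of the rack, its ferrule within 6 mm of the plank (all of step 1 and x of awl_tip in the frame of rack between -0.1 and 0.1 m and y of awl_tip in the frame of rack between -0.02 and 0.02 m and z of awl_tip in the frame of rack between 0.01 and 0.026 m and angle between awl's own z axis and vertical below 0.12 rad and contact force between the fingers and awl below 0.05 N and linear speed of awl below 0.02 m/s and distance of spot from where it was at the start of the episode below 0.006 m); the robot touches nothing.
It fails at once if the template is shifted by more than 6 mm (distance of any of spot, edge0, edge8 from where it was at the start of the episode above 0.006 m).
It fails at once if the awl moves faster than 0.1 m/s with its point down on the sheet (z of awl_tip in the frame of sheet between -0.01 and 0.0075 m and x of awl_tip in the frame of sheet between -0.18 and 0.18 m and y of awl_tip in the frame of sheet between -0.1 and 0.1 m and linear speed of awl above 0.1 m/s).
It fails at once if the awl's point scratches the sheet more than about 18 mm away from the line along the arch edge (running on round the heel or toe is no harm) (z of awl_tip in the frame of sheet between -0.01 and 0.0055 m and x of awl_tip in the frame of sheet between -0.18 and 0.18 m and y of awl_tip in the frame of sheet between -0.1 and 0.1 m and not (horizontal distance between awl_tip and edge0 below 0.02 m or horizontal distance between awl_tip and edge1 below 0.02 m or horizontal distance between awl_tip and edge2 below 0.02 m or horizontal distance between awl_tip and edge3 below 0.02 m or horizontal distance between awl_tip and edge4 below 0.02 m or horizontal distance between awl_tip and edge5 below 0.02 m or horizontal distance between awl_tip and edge6 below 0.02 m or horizontal distance between awl_tip and edge7 below 0.02 m or horizontal distance between awl_tip and edge8 below 0.02 m or (x of awl_tip in the frame of spot between -0.14 and -0.07 m and y of awl_tip in the frame of spot between 0 and 0.065 m) or (x of awl_tip in the frame of spot between 0.07 and 0.14 m and y of awl_tip in the frame of spot between 0 and 0.065 m))).
It fails at once if a bystander is moved by more than 40 mm (distance of any of screwdriver, file, rivet_tin, mallet, cement_tin, plaster_bowl, strap_roll, straightedge from where it was at the start of the episode above 0.04 m).
It also fails if it takes over 70 s, if anything falls off the work surface, if the arm or the gripper's body presses on something with over 40 N, if the wrist force passes 120 N, or if a joint passes its speed limit or range.

## Working session

There is one attempt and no reset: what is moved stays moved. The work goes in short steps, Python scripts to look and compute and a shell command to move; the robot and the scene stay as the last step left them, time stands still between calls to the robot, and variables do not carry over. Pictures are saved under pics/ and viewed, about 8 in all and at most 12, crops included, and the job is handed in when it is done.

```bash
mkdir -p pics; ls
cat > h.py <<'E'
import numpy as np, cv2
from cell import bot
def grab(n):
    c=bot.camera_info(n); im,d=bot.grab_frame(n); return im,d,np.array(c["intrinsics"]),np.array(c["R"]),np.array(c["t"])
def w(u,v,z,K,R,t): # pixel+depth -> world
    return R.T@(np.linalg.inv(K)@np.array([u,v,1.])*z-t)
def wz(u,v,h,K,R,t): # pixel on plane z=h
    r=R.T@np.linalg.inv(K)@np.array([u,v,1.]); o=-R.T@t
    return o+r*(h-o[2])/r[2]
def pr(X,K,R,t):
    p=K@(R@np.array(X)+t); return p[:2]/p[2]
E
python3 - <<'E'
from h import *
for n in ("top","side"):
    im,d,K,R,t=grab(n); cv2.imwrite(f"pics/{n}0.png",im); np.savez(f"{n}0.npz",im=im,d=d,K=K,R=R,t=t); print(n,-R.T@t,K[0,0],R[2])
s=bot.read_state(); print(s)
E
```

```text
pics
top [ 0.26876149 -0.05313656  1.23606876] 424.84391155959213 [ 0.15213506  0.00108429 -0.98835912]
side [-0.10170644 -0.70388463  1.07610031] 508.34032879017093 [ 0.41888952  0.52530284 -0.7406676 ]
{'time': 0.1, 'joints': array([1.01869864e+00, 3.77984843e-01, 7.97554221e-02, 1.27444019e+00,
       4.80302995e-05, 1.46049344e+00]), 'qd': array([ 5.40604856e-04, -3.62914595e-04,  1.88029167e-03,  4.98895581e-05,
       -1.62530840e-03, -1.28414573e-03]), 'tau': array([ 1.08978755e-03, -4.64691567e+01,  2.70584053e+01,  1.19952857e-02,
       -1.07446824e-04,  3.08476308e-05]), 'position': array([0.24550066, 0.51926477, 0.22085573]), 'orientation': array([[-9.03985581e-01,  4.27561718e-01, -1.02338264e-03],
       [ 4.27562867e-01,  9.03984253e-01, -1.56977062e-03],
       [ 2.53947971e-04, -1.85661042e-03, -9.99998244e-01]]), 'force': array([-0.28936574,  0.08981909, -0.32806368]), 'ft_torque': array([-0.03978944,  0.01920929, -0.01583261]), 'gripper_width': 0.9939822352615189}
```

View pics/top0.png

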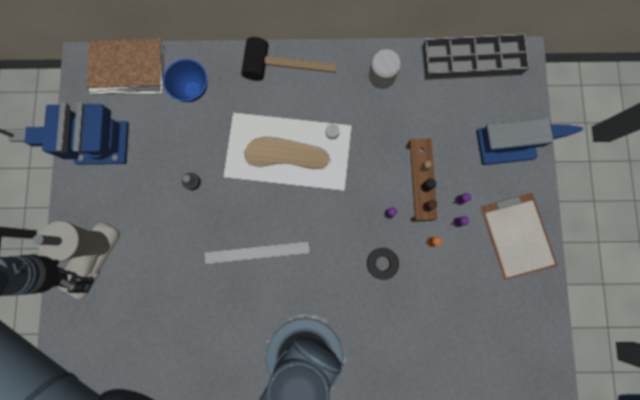

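View pics/side0.png

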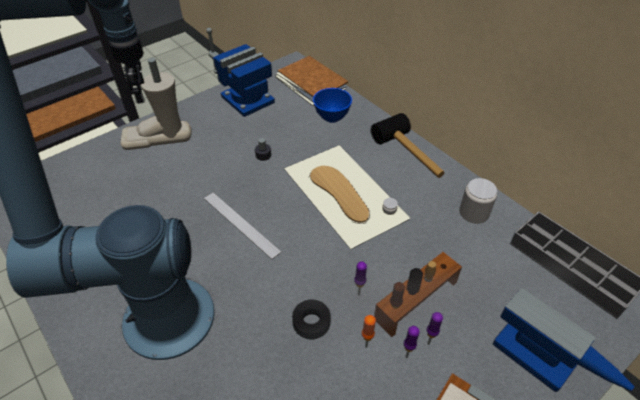

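Top view: weight at (190,180), template (245..328,152), rack at (424,180), free hole near (422,149). Upright in the rack: pale short handle (427,164) = file, thick black (428,184) = screwdriver, dark brown (430,206) = awl candidate. Orange (435,241) and purple (391,212),(463,198),(461,221) are decoys. Enlarging to confirm.

Run:
```python
from h import *
T=np.load("top0.npz"); S=np.load("side0.npz")
a=cv2.resize(T["im"][105:200,215:360],(580,380),interpolation=cv2.INTER_CUBIC)
b=cv2.resize(S["im"][245:350,340:480],(280,210),interpolation=cv2.INTER_CUBIC)
c=cv2.resize(T["im"][130:230,380:475],(200,210),interpolation=cv2.INTER_CUBIC)
o=np.zeros((600,580,3),np.uint8); o[:380]=a; o[385:595,:280]=b; o[385:595,290:490]=c
cv2.imwrite("pics/crop0.png",o)
A=[T[k] for k in("K","R","t")]
for n,u,v,h in [("weight",190,180,.05),("holefree",422.5,149,.07),("file",427,164,.1),("awl",430,206,.15),("rackend",422,140,.07),("rackend2",425,219,.07),("shc",232,114,.004),("shc",351,122,.004),("shc",346,189,.004),("shc",224,178,.004)]: print(n,wz(u,v,h,*A).round(3), T["d"][int(v),int(u)], w(u,v,T["d"][int(v),int(u)],*A).round(3))
```

```text
weight [0.496 0.319 0.05 ] 1.2070674 [0.496 0.319 0.05 ]
holefree [ 0.573 -0.34   0.07 ] 1.2684491 [ 0.59  -0.357  0.002]
file [ 0.523 -0.343  0.1  ] 1.1274191 [ 0.515 -0.335  0.133]
awl [ 0.401 -0.332  0.15 ] 1.0950292 [ 0.401 -0.333  0.148]
rackend [ 0.599 -0.34   0.07 ] 1.2040323 [ 0.599 -0.34   0.068]
rackend2 [ 0.375 -0.337  0.07 ] 1.1825242 [ 0.376 -0.341  0.056]
shc [0.707 0.214 0.004] 1.2886432 [0.708 0.215 0.   ]
shc [ 0.676 -0.145  0.004] 1.2850842 [ 0.678 -0.146 -0.001]
shc [ 0.472 -0.126  0.004] 1.249234 [ 0.472 -0.126  0.003]
shc [0.51  0.234 0.004] 1.2589947 [ 0.511  0.235 -0.   ]
```

View pics/crop0.png

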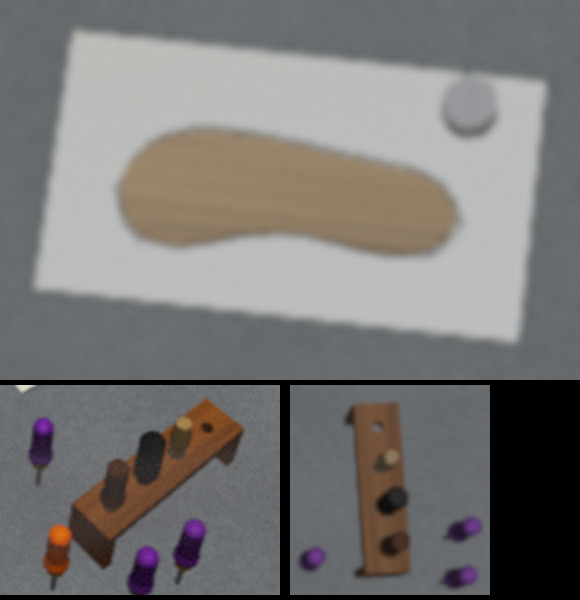

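Confirmed: the dark brown straight handle in the rack hole nearest the robot (top 430,206) is the awl; the heel is to the right (-y) and the arch edge faces the robot (-x). Move towards the weight.

```bash
python3 -m crank '[[[0.036,-0.028,0],[0,0,0],1],[[0.036,-0.028,0],[0,0,0],1],[[0.036,-0.028,0],[0,0,0],1],[[0.036,-0.028,0],[0,0,0],1],[[0.03,-0.025,0],[0,0,0],1],[[0,0,0],[0,0,0],1]]' | tail -5
python3 - <<'E'
from h import *
c=bot.camera_info("wrist");R=np.array(c["R"]);t=np.array(c["t"]);s=bot.read_state()
im,d,K,R,t=grab("wrist"); cv2.imwrite("pics/w1.png",im); np.savez("w1.npz",im=im,d=d,K=K,R=R,t=t)
print(s["position"],-R.T@t,R[2],K)
print([pr(X,K,R,t).round() for X in [(.496,.319,.06),(.585,.045,.012),(.57,.03,.004)]])
E
```

```text
time: 0.7
position: [0.4221, 0.3768, 0.2173]
orientation: [[-0.907, 0.422, -0.005], [0.422, 0.907, -0.005], [0.002, -0.007, -1.0]]
force: [-0.3, 0.3, 0.9]
gripper_width: 1.003
[0.42205835 0.37675762 0.21733134] [0.36075156 0.40755285 0.36979929] [ 0.24429697 -0.12257063 -0.96192278] [[353.13053681   0.         327.6335993 ]
 [  0.         353.13053681 197.83339145]
 [  0.           0.           1.        ]]
[array([306., 269.]), array([144., 393.]), array([130., 383.])]
```

Run:
```python
from h import *
T=np.load("w1.npz"); K,R,t,d=T["K"],T["R"],T["t"],T["d"]
v,u=np.mgrid[:400,:640]; P=((np.stack([u,v,np.ones_like(u)],-1)@np.linalg.inv(K).T)*d[...,None]-t)@R
np.save("P.npy",P)
n=np.linalg.norm(P[...,:2]-[.496,.319],axis=-1)
k=(n<.05)&(P[...,2]>.045)&(d>0); p=P[k]; print(k.sum(),p[:,2].max(),np.median(p,0),(p.min(0)+p.max(0))/2)
k=(n<.05)&(P[...,2]>.02)&(P[...,2]<.045); p=P[k]
print(k.sum(),(p.min(0)+p.max(0))/2,np.ptp(p,0))
top=(n<.05)&(P[...,2]>.058); print(top.sum(),P[top].mean(0),np.ptp(P[top],0))
```

```text
523 0.06566176399353331 [0.49589593 0.32969086 0.0634554 ] [0.4985355  0.32808264 0.05535859]
1259 [0.49862209 0.32830329 0.03248471] [0.04933486 0.04916454 0.02489274]
402 [0.49774413 0.32871492 0.06343792] [0.02138357 0.02161526 0.00753991]
```

View pics/w1.png

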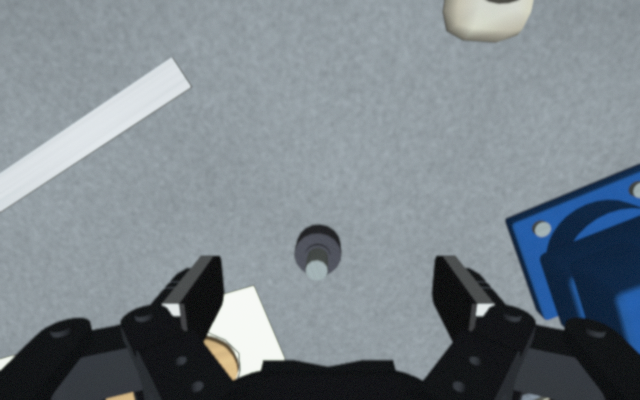

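View shows the weight knob at (317,270), straightedge, vise at right clear. Grip the knob at (0.498, 0.3285).

```bash
python3 -m crank '[[[0.038,-0.024,-0.02],[0.005,-0.005,0],1],[[0.038,-0.024,-0.02],[0,0,0],1],[[0,0,0],[0,0,0],1]]'
python3 - <<'E'
from h import *
im,d,K,R,t=grab("wrist")
v,u=np.mgrid[:400,:640]; P=((np.stack([u,v,np.ones_like(u)],-1)@np.linalg.inv(K).T)*d[...,None]-t)@R
n=np.linalg.norm(P[...,:2]-[.498,.3285],axis=-1)
for lo,hi in((.045,.075),(.058,.075),(.02,.045)):
    p=P[(n<.04)&(P[...,2]>lo)&(P[...,2]<hi)&(d>0)]; print(len(p),p.mean(0),(p.min(0)+p.max(0))/2,np.ptp(p,0))
print(bot.read_state()["position"])
E
```

```text
time: 1.05
position: [0.4947, 0.3323, 0.1768]
orientation: [[-0.91, 0.415, -0.002], [0.415, 0.91, 0.003], [0.003, 0.002, -1.0]]
force: [-0.3, 0.5, 0.2]
gripper_width: 0.998
680 [0.49750991 0.32882954 0.06212157] [0.49896511 0.32812543 0.05556959] [0.02150736 0.02145172 0.02082995]
594 [0.49838468 0.3283919  0.06363591] [0.49903044 0.32805021 0.06202759] [0.0213767  0.0213013  0.00791394]
1811 [0.49505492 0.33000117 0.03040776] [0.49889473 0.32813757 0.03250633] [0.04886189 0.0496435  0.0247939 ]
[0.49297959 0.33391209 0.17804185]
```

```bash
python3 -m crank '[[[0.005,-0.005,-0.04],[0,0,0],1],[[0,0,-0.04],[0,0,0],1],[[0,0,0],[0,0,0],1]]'; python3 -c "
from h import *
for i in range(1): print(bot.read_state()['position'])"
```

```text
time: 1.4
position: [0.4954, 0.3331, 0.0987]
orientation: [[-0.912, 0.409, -0.001], [0.409, 0.912, 0.008], [0.004, 0.007, -1.0]]
force: [-1.1, -0.5, -1.0]
gripper_width: 1.001
[0.49539526 0.33314057 0.09867823]
```

```bash
python3 -m crank '[[[0.003,-0.005,-0.022],[-0.008,0,0],1],[[0.001,-0.001,-0.02],[0,0,0],1],[[0,0,0],[0,0,0],1]]'
```

```text
time: 1.7
position: [0.4974, 0.3318, 0.0611]
orientation: [[-0.915, 0.404, 0.001], [0.404, 0.915, 0.003], [0.0, 0.003, -1.0]]
force: [-1.1, 0.7, -0.1]
gripper_width: 0.997
```

```bash
python3 -m crank '[[[0.002,-0.003,-0.006],[0,0,0],1],[[0,0,0],[0,0,0],0.2],[[0,0,0],[0,0,0],0.2],[[0,0,0],[0,0,0],0.2],[[0,0,0],[0,0,0],0.2],[[0,0,0],[0,0,0],0.2],[[0,0,0],[0,0,0],0.2]]' 40
```

```text
time: 2.4
position: [0.5024, 0.333, 0.0633]
orientation: [[-0.916, 0.401, 0.01], [0.401, 0.916, 0.008], [-0.006, 0.012, -1.0]]
force: [-0.4, -0.2, 0.1]
gripper_width: 0.205
```

```bash
python3 -m crank '[[[0,0,0],[0,0,0],0]]' 40
python3 - <<'E'
from h import *
im,d,K,R,t=grab("wrist"); cv2.imwrite("pics/w2.png",im)
s=bot.read_state(); print(s["position"],s["gripper_width"],pr(s["position"],K,R,t))
E
```

```text
time: 2.5
position: [0.5024, 0.3329, 0.0633]
orientation: [[-0.916, 0.401, 0.01], [0.401, 0.916, 0.008], [-0.006, 0.012, -1.0]]
force: [-0.1, 0.8, 1.2]
gripper_width: 0.05
[0.50239597 0.33292555 0.06331297] -0.001824346004597601 [326.07217329 249.69306649]
```

View pics/w2.png

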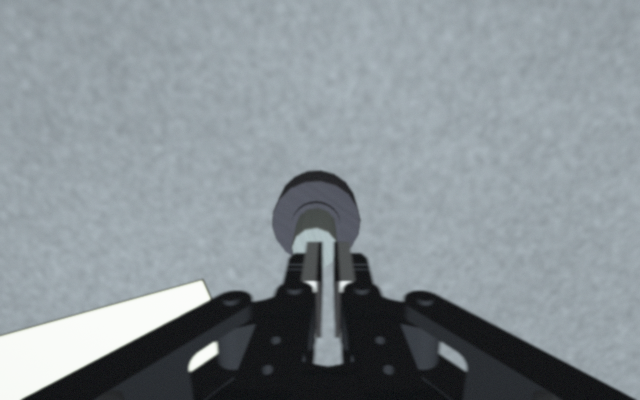

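```bash
cat >> h.py <<'E'
def cloud(n):
    im,d,K,R,t=grab(n)
    v,u=np.mgrid[:400,:640]; P=((np.stack([u,v,np.ones_like(u)],-1)@np.linalg.inv(K).T)*d[...,None]-t)@R
    P[d<=0]=np.nan; return im,P,K,R,t
E
python3 - <<'E'
from h import *
im,P,K,R,t=cloud("wrist"); np.save("P.npy",P)
for v,u in((236,303),(245,305),(236,330),(200,315),(225,315),(215,285),(300,327),(275,308),(275,345),(250,318),(360,327)): print(v,u,P[v,u].round(4))
im,P,K,R,t=cloud("top"); n=np.linalg.norm(P[...,:2]-[.498,.3285],axis=-1); q=P[(n<.08)&(P[...,2]>.02)]
print(len(q)); s=bot.read_state(); print(s["position"],s["orientation"])
E
```

```text
236 303 [0.4915 0.3261 0.0639]
245 305 [0.4958 0.3251 0.0643]
236 330 [0.4967 0.3374 0.0636]
200 315 [0.4867 0.3334 0.0308]
225 315 [0.4898 0.3328 0.061 ]
215 285 [0.4882 0.3145 0.0297]
300 327 [0.4998 0.3341 0.11  ]
275 308 [0.4937 0.3293 0.0992]
275 345 [0.4952 0.3428 0.1068]
250 318 [0.4918 0.3339 0.0855]
360 327 [ 6.102e-01  2.867e-01 -1.000e-04]
5505
[0.50233435 0.33290358 0.06321693] [[-0.91611715  0.40078926  0.00986615]
 [ 0.40086998  0.91609739  0.00829715]
 [-0.00571295  0.01155621 -0.9999169 ]]
```

Run:
```python
from h import *
print(bot.finger_overhang)
P=np.load("P.npy")
for u in (308,318,326,335,345): print(u,[(v,*P[v,u].round(3)) for v in range(232,300,6)])
im,Q,K,R,t=cloud("side"); p=pr((.5,.33,.06),K,R,t); x,y=int(p[0]),int(p[1]); print(p)
cv2.imwrite("pics/s2.png",cv2.resize(im[y-60:y+40,x-70:x+70],(700,500),interpolation=cv2.INTER_CUBIC))
```

```text
0.022
308 [(232, np.float64(0.491), np.float64(0.329), np.float64(0.064)), (238, np.float64(0.493), np.float64(0.328), np.float64(0.064)), (244, np.float64(0.496), np.float64(0.326), np.float64(0.064)), (250, np.float64(0.499), np.float64(0.325), np.float64(0.064)), (256, np.float64(nan), np.float64(nan), np.float64(nan)), (262, np.float64(0.493), np.float64(0.329), np.float64(0.089)), (268, np.float64(0.494), np.float64(0.329), np.float64(0.093)), (274, np.float64(0.494), np.float64(0.329), np.float64(0.098)), (280, np.float64(0.491), np.float64(0.331), np.float64(0.109)), (286, np.float64(0.488), np.float64(0.333), np.float64(0.118)), (292, np.float64(0.49), np.float64(0.332), np.float64(0.119)), (298, np.float64(0.49), np.float64(0.332), np.float64(0.122))]
318 [(232, np.float64(0.493), np.float64(0.333), np.float64(0.064)), (238, np.float64(0.495), np.float64(0.332), np.float64(0.064)), (244, np.float64(0.492), np.float64(0.334), np.float64(0.079)), (250, np.float64(0.492), np.float64(0.334), np.float64(0.085)), (256, np.float64(0.492), np.float64(0.334), np.float64(0.091)), (262
[... 2066 characters left out ...]
np.float64(0.34), np.float64(0.03)), (244, np.float64(0.518), np.float64(0.338), np.float64(0.03)), (250, np.float64(0.521), np.float64(0.337), np.float64(0.029)), (256, np.float64(0.5), np.float64(0.342), np.float64(0.083)), (262, np.float64(0.496), np.float64(0.343), np.float64(0.096)), (268, np.float64(0.495), np.float64(0.343), np.float64(0.102)), (274, np.float64(0.495), np.float64(0.343), np.float64(0.106)), (280, np.float64(0.495), np.float64(0.343), np.float64(0.11)), (286, np.float64(0.495), np.float64(0.343), np.float64(0.115)), (292, np.float64(0.494), np.float64(0.342), np.float64(0.118)), (298, np.float64(0.494), np.float64(0.342), np.float64(0.122))]
[262.02738587 140.33983508]
```

View pics/s2.png

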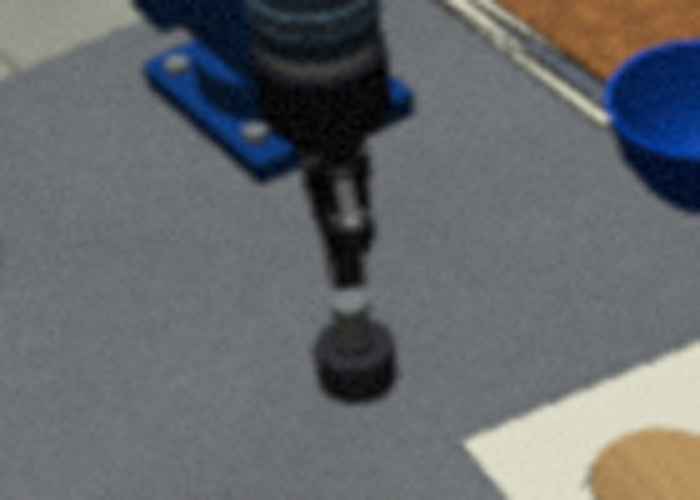

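Picture: the closed jaws stand above the knob, the weight unmoved; the tips look ~37 mm higher than the state implies. Check the state against the camera pose and joints.

Run:
```python
from h import *
s=bot.read_state(); c=bot.camera_info("wrist"); R,t=np.array(c["R"]),np.array(c["t"])
O=np.array(s["orientation"]); print(s["position"],O.T@(-R.T@t-s["position"]),s["joints"],s["qd"],s["tau"],s["force"])
T=np.load("w1.npz"); O1=np.array([[-0.907,0.422,-0.005],[0.422,0.907,-0.005],[0.002,-0.007,-1.0]]); print(O1.T@(-T["R"].T@T["t"]-[.42206,.37676,.21733]))
im,P,K,R,t=cloud("wrist"); np.savez("now.npz",P=P)
n=np.linalg.norm(P[...,:2]-[.498,.3285],axis=-1); q=P[(n<.03)&(P[...,2]>.058)&(P[...,2]<.067)]; print(q.mean(0),np.ptp(q,0))
```

```text
[0.50226443 0.33288751 0.06316831] [ 0.06891083  0.00098964 -0.15229029] [ 0.47854794  0.51030677 -0.13503796  0.91301248  0.00282338  0.89101865] [ 2.53490924e-04 -6.06027009e-04  1.45880550e-05 -4.24203303e-04
 -1.76497776e-03  3.92028415e-04] [-5.50050390e-03 -5.01827824e+01  2.45298350e+01 -1.21104475e-01
  9.47511639e-03  3.53330643e-05] [-0.74674306  0.42475775  0.4709727 ]
[ 0.06890627  0.00098967 -0.15231671]
[0.49376527 0.32892085 0.06321172] [0.01232531 0.02154546 0.00832742]
```

Run:
```python
from h import *
T=np.load("w1.npz"); K,R,t,d=[T[k] for k in "K R t d".split()]
for (u,v) in ((220,258),(215,270),(200,262),(205,280),(170,300),(436,258),(450,262),(445,280)): print(u,v,d[v,u],w(u,v,d[v,u],K,R,t).round(3))
im,Q,K,R,t=cloud("side")
x,y=262,140
for u in (257,260,262,264): print(u,[(v,*Q[v,u].round(3).tolist()) for v in range(112,152,3)])
```

```text
220 258 0.14112107 [0.398 0.342 0.241]
215 270 0.13351522 [0.399 0.342 0.249]
200 262 0.1312289 [0.394 0.339 0.25 ]
205 280 0.12401217 [0.398 0.342 0.259]
170 300 0.105779216 [0.393 0.339 0.277]
436 258 0.13832153 [0.433 0.42  0.243]
450 262 0.13004309 [0.432 0.423 0.251]
445 280 0.12738466 [0.436 0.418 0.255]
257 [(112, 0.477, 0.3, 0.197), (115, 0.476, 0.3, 0.186), (118, 0.478, 0.305, 0.172), (121, 0.487, 0.323, 0.145), (124, 0.471, 0.297, 0.159), (127, 0.475, 0.306, 0.14), (130, 0.479, 0.316, 0.12), (133, 0.489, 0.336, 0.091), (136, 0.536, 0.421, -0.002), (139, 0.525, 0.404, 0.002), (142, 0.521, 0.399, -0.005), (145, 0.49, 0.346, 0.036), (148, 0.483, 0.336, 0.034), (151, 0.479, 0.331, 0.028)]
260 [(112, 0.485, 0.297, 0.195), (115, 0.484, 0.297, 0.184), (118, 0.483, 0.298, 0.173), (121, 0.477, 0.29, 0.171), (124, 0.474, 0.286, 0.164), (127, 0.471, 0.282, 0.157), (130, 0.482, 0.304, 0.127), (133, 0.493, 0.326, 0.095), (136, 0.493, 0.327, 0.083), (139, 0.495, 0.333, 0.066), (142, 0.488, 0.323, 0.065), (145, 0.487, 0.323, 0.054), (148, 0.488, 0.326, 0.039), (151, 0.485, 0.323, 0.03)]
262 [(112, 0.491, 0.297, 0.191), (115, 0.487, 0.291, 0.186), (118, 0.488, 0.294, 0.173), (121, 0.484, 0.289, 0.168), (124, 0.477, 0.28, 0.167), (127, 0.475, 0.278, 0.157), (130, 0.488, 0.302, 0.125), (133, 0.498, 0.321, 0.096), (136, 0.496, 0.321, 0.085), (139, 0.502, 0.332, 0.063), (142, 0.494, 0.32, 0.063), (145, 0.494, 0.323, 0.05), (148, 0.49, 0.319, 0.042), (151, 0.488, 0.317, 0.033)]
264 [(112, 0.506, 0.31, 0.176), (115, 0.503, 0.307, 0.168), (118, 0.505, 0.313, 0.154), (121, 0.505, 0.315, 0.141), (124, 0.483, 0.279, 0.163), (127, 0.482, 0.28, 0.152), (130, 0.494, 0.302, 0.121), (133, 0.508, 0.327, 0.087), (136, 0.505, 0.324, 0.078), (139, 0.509, 0.333, 0.058), (142, 0.5, 0.319, 0.061), (145, 0.5, 0.321, 0.047), (148, 0.495, 0.315, 0.042), (151, 0.495, 0.316, 0.029)]
```

The jaws' true tips stand ~14 mm above the reported TCP when shut (seen by two cameras), not 22 mm below: a ~36 mm z offset against the text. I go by what the cameras show: reopen, centre, go lower and check.

```bash
python3 -m crank '[[[0,0,0.005],[0,0,0],1],[[0,0,0],[0,0,0],1],[[0,0,0],[0,0,0],1],[[-0.004,-0.005,-0.015],[-0.008,0.01,0],1],[[0,0,-0.015],[0,0,0],1],[[0,0,0],[0,0,0],1]]' 40
python3 - <<'E'
from h import *
im,P,K,R,t=cloud("wrist"); cv2.imwrite("pics/w3.png",im); s=bot.read_state(); print(s["position"],s["orientation"][:,2],s["gripper_width"])
n=np.linalg.norm(P[...,:2]-[.4985,.3285],axis=-1); q=P[(n<.03)&(P[...,2]>.058)&(P[...,2]<.067)]; print((q.max(0)+q.min(0))/2,np.ptp(q,0))
L=P[:,:315]; m=(np.linalg.norm(L[...,:2]-s["position"][:2],axis=-1)<.065)&(L[...,2]>.034)&(np.linalg.norm(L[...,:2]-[.4985,.3285],axis=-1)>.03); print(np.percentile(L[m],[1,10,50],axis=0))
E
```

```text
time: 3.4
position: [0.4978, 0.3272, 0.0366]
orientation: [[-0.916, 0.401, -0.001], [0.401, 0.916, -0.001], [0.001, -0.001, -1.0]]
force: [-1.1, 0.5, 1.0]
gripper_width: 0.988
[0.49806277 0.32734648 0.03735324] [-4.53795086e-04 -4.75154684e-04 -9.99999784e-01] 1.0024813514724027
[0.4990813  0.32840898 0.06185904] [0.02161658 0.02129051 0.00768302]
[[0.4622361  0.26787932 0.06352211]
 [0.46438217 0.27362563 0.08051397]
 [0.4710396  0.28745247 0.11321883]]
```

View pics/w3.png

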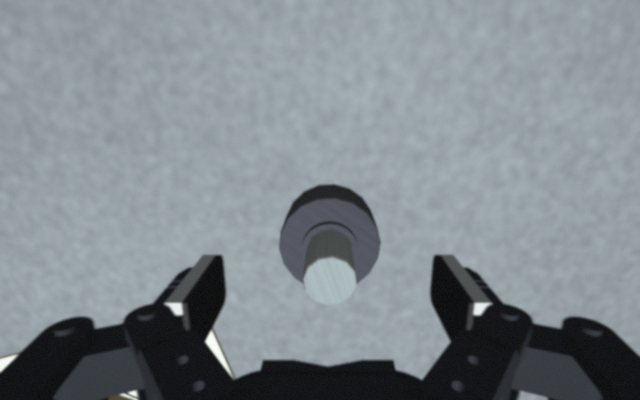

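View shows the knob at (330,280) centred between the open jaws, tips around z=0.063: still 10+ mm too high. Down 19 mm and close.

```bash
python3 -m crank '[[[0.001,0.001,-0.018],[0,0,0],1],[[0,0,-0.002],[0,0,0],0.1],[[0,0,0],[0,0,0],0.1],[[0,0,0],[0,0,0],0.1],[[0,0,0],[0,0,0],0.1],[[0,0,0],[0,0,0],0.1],[[0,0,0],[0,0,0],0.1]]' 40
```

```text
time: 4.15
position: [0.5005, 0.3283, 0.0212]
orientation: [[-0.916, 0.401, 0.003], [0.401, 0.916, -0.0], [-0.003, 0.001, -1.0]]
force: [-0.0, -0.3, -6.4]
gripper_width: 0.245
```

Gripped (opening 0.245 ≈ 21 mm). Lift and move towards the template for a measurement.

```bash
python3 -m crank '[[[0,0,0.03],[0,0,0],0.1],[[0,0,0.045],[0,0,0],0.1],[[0,0,0.045],[0,0,0],0.1],[[0.015,-0.035,0.02],[0,0,0],0.1],[[0.015,-0.035,0],[0,0,0],0.1],[[0.015,-0.035,0],[0,0,0],0.1],[[0.015,-0.03,0],[0,0,0],0.1],[[0.01,-0.02,0],[0,0,0],0.1],[[0,0,0],[0,0,0],0.1]]'
python3 - <<'E'
from h import *
im,P,K,R,t=cloud("wrist"); cv2.imwrite("pics/w4.png",im); np.savez("w4.npz",im=im,P=P,K=K,R=R,t=t)
im,P,K,R,t=cloud("top"); np.savez("top4.npz",im=im,P=P,K=K,R=R,t=t)
T=np.load("top0.npz"); im=T["im"]; A=[T[k] for k in("K","R","t")]
hsv=cv2.cvtColor(im,cv2.COLOR_BGR2HSV); m=((hsv[...,1]>60)&(hsv[...,0]<30)).astype(np.uint8); m[:120]=0;m[190:]=0;m[:,:235]=0;m[:,345:]=0
c=max(cv2.findContours(m,cv2.RETR_EXTERNAL,cv2.CHAIN_APPROX_NONE)[0],key=cv2.contourArea)[:,0]
X=np.array([wz(u,v,.012,*A)[:2] for u,v in c]); r=cv2.minAreaRect(X.astype(np.float32)*1000); print(r)
np.save("tc.npy",X); print(bot.read_state()["position"])
E
```

```text
time: 5.05
position: [0.5637, 0.1656, 0.1593]
orientation: [[-0.918, 0.397, -0.013], [0.397, 0.918, -0.006], [0.009, -0.011, -1.0]]
force: [0.1, 1.2, -5.9]
gripper_width: 0.249
((582.1630859375, 48.18584442138672), (241.017578125, 81.0333480834961), 87.01427459716797)
[0.56222722 0.16810038 0.15917876]
```

View pics/w4.png

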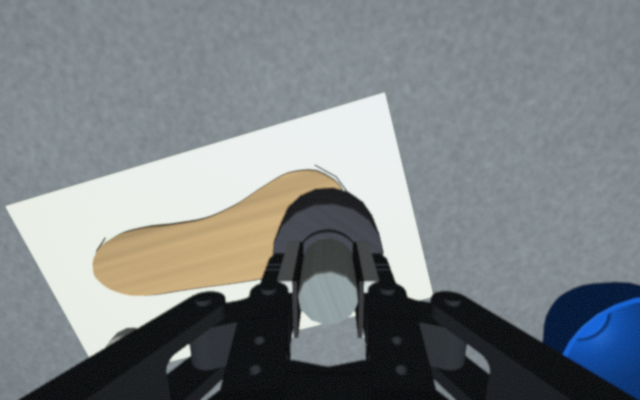

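Picture: weight hangs upright in the jaws (328,290); arch edge runs (105,240)–(310,170) at the near side, toe at right; pencil ends visible at (103,240) and (320,167). Fit the template frame.

```bash
cat > tf.py <<'E'
from h import *
def frame(X): # contour world xy -> origin, ex, ey
    r=cv2.minAreaRect((X*1000).astype(np.float32)); b=cv2.boxPoints(r)/1000
    e=[b[1]-b[0],b[2]-b[1]]; e=max(e,key=np.linalg.norm); e=e/np.linalg.norm(e); e=e*np.sign(e[1]); ey=np.array([-e[1],e[0]])
    q=(X-X.mean(0))@np.c_[e,ey]
    xm=(q[:,0].max()+q[:,0].min())/2
    k=abs(q[:,0]-xm)<.006; y=q[k,1]; ym=y[y>0].mean()/2+y[y<0].mean()/2
    return X.mean(0)+xm*e+ym*ey,e,ey,np.ptp(q[:,0]),(y[y<0].mean(),y[y>0].mean())
E
python3 - <<'E'
from tf import *
X=np.load("tc.npy"); o,e,ey,L,yy=frame(X); print("top",o,e,L,yy)
T=np.load("w4.npz"); im=T["im"]; A=[T[k] for k in("K","R","t")]
hsv=cv2.cvtColor(im,cv2.COLOR_BGR2HSV); m=((hsv[...,1]>50)&(hsv[...,0]<30)&(hsv[...,2]>100)).astype(np.uint8)
c=max(cv2.findContours(m,cv2.RETR_EXTERNAL,cv2.CHAIN_APPROX_NONE)[0],key=cv2.contourArea)[:,0]
W=np.array([wz(u,v,.012,*A)[:2] for u,v in c]); q=(W-o)@np.c_[e,ey]; Q=(X-o)@np.c_[e,ey]
for x in np.arange(-.12,.121,.02):
    f=lambda q:[q[(abs(q[:,0]-x)<.004)&(s*q[:,1]>.005)][:,1].mean().round(4) if ((abs(q[:,0]-x)<.004)&(s*q[:,1]>.005)).any() else None for s in(1,-1)]
    print(round(x,2),f(Q),f(q))
E
```

```text
top [0.58587359 0.04799229] [0.05208769 0.9986425 ] 0.24101758079201985 (np.float64(-0.037342677519972355), np.float64(0.023558578055255436))
-0.12 [np.float64(0.0168), None] [np.float64(0.0201), None]
-0.1 [np.float64(0.0412), np.float64(-0.0098)] [np.float64(0.0442), np.float64(-0.0116)]
-0.08 [np.float64(0.044), np.float64(-0.0146)] [np.float64(0.0474), np.float64(-0.0177)]
-0.06 [np.float64(0.0418), np.float64(-0.0189)] [np.float64(0.0461), np.float64(-0.0215)]
-0.04 [np.float64(0.0365), np.float64(-0.0212)] [np.float64(0.042), np.float64(-0.0253)]
-0.02 [np.float64(0.0332), np.float64(-0.0266)] [np.float64(0.0374), np.float64(-0.0294)]
0.0 [np.float64(0.03), np.float64(-0.0309)] [np.float64(0.0345), np.float64(-0.0333)]
0.02 [np.float64(0.0328), np.float64(-0.0342)] [np.float64(0.0354), np.float64(-0.037)]
0.04 [np.float64(0.0351), np.float64(-0.0366)] [np.float64(0.0384), np.float64(-0.0208)]
0.06 [np.float64(0.0404), np.float64(-0.0358)] [np.float64(0.0277), None]
0.08 [np.float64(0.0441), np.float64(-0.035)] [np.float64(0.0349), None]
0.1 [np.float64(0.0389), np.float64(-0.0281)] [np.float64(0.0355), None]
0.12 [np.float64(0.0139), np.float64(-0.006)] [np.float64(0.0238), None]
```

```bash
python3 -m crank '[[[0.007,-0.03,-0.01],[0.006,-0.013,0],0.1],[[0.007,-0.03,-0.02],[0,0,0],0.1],[[0.007,-0.03,-0.02],[0,0,0],0.1],[[0.006,-0.03,-0.02],[0,0,0],0.1],[[0,0,-0.01],[0,0,0],0.1],[[0,0,0],[0,0,0],0.1]]'
```

```text
time: 5.75
position: [0.5857, 0.053, 0.0749]
orientation: [[-0.924, 0.383, -0.005], [0.383, 0.924, 0.007], [0.007, 0.004, -1.0]]
force: [-0.4, 0.3, -5.6]
gripper_width: 0.246
```

```bash
python3 -m crank '[[[0.004,-0.004,-0.014],[-0.006,-0.005,0],0.1],[[0,-0.001,-0.014],[0,0,0],0.1],[[0,0,-0.004],[0,0,0],0.1],[[0,0,0],[0,0,0],0.1]]'
```

```text
time: 6.15
position: [0.5891, 0.054, 0.0438]
orientation: [[-0.926, 0.376, -0.0], [0.376, 0.926, 0.003], [0.001, 0.003, -1.0]]
force: [-0.1, -0.4, -6.3]
gripper_width: 0.243
```

```bash
python3 -m crank '[[[0.001,-0.005,-0.005],[-0.003,0,0],0.1],[[0,0,-0.004],[0,0,0],0.1],[[0,0,0],[0,0,0],0.1]]'
```

```text
time: 6.45
position: [0.5914, 0.0504, 0.0365]
orientation: [[-0.927, 0.374, 0.003], [0.374, 0.927, 0.0], [-0.003, 0.001, -1.0]]
force: [-0.1, -0.1, -4.9]
gripper_width: 0.243
```

```bash
python3 -m crank '[[[-0.001,-0.001,-0.003],[0,0,0],0.1],[[0,0,-0.001],[0,0,0],0.1]]'
python3 - <<'E'
from h import *
im,P,K,R,t=cloud("wrist"); s=bot.read_state(); print(s["position"],s["force"])
n=np.linalg.norm(P[...,:2]-[.59,.05],axis=-1); q=P[(n<.03)&(P[...,2]>.07)&(P[...,2]<.083)]; print(q.mean(0),np.median(q[:,2]))
q=P[(n<.03)&(P[...,2]>.036)&(P[...,2]<.05)]; print(np.median(q,axis=0))
E
```

```text
time: 6.65
position: [0.5909, 0.0493, 0.0329]
orientation: [[-0.927, 0.374, 0.004], [0.374, 0.927, 0.0], [-0.004, 0.002, -1.0]]
force: [0.4, -0.2, -6.4]
gripper_width: 0.239
[0.59111918 0.04931952 0.03294779] [ 0.12688398  0.84617129 -5.56401438]
[0.58813457 0.05112595 0.07630259] 0.07612196308663964
[0.57687622 0.05663152 0.04212544]
```

```bash
python3 -m crank '[[[0,0,-0.002],[0,0,0],0.1],[[0,0,0],[0,0,0],0.1]]'
```

```text
time: 6.9
position: [0.5918, 0.0493, 0.0334]
orientation: [[-0.927, 0.374, 0.007], [0.374, 0.927, 0.0], [-0.006, 0.003, -1.0]]
force: [-0.4, 0.4, -5.7]
gripper_width: 0.244
```

```bash
python3 -m crank '[[[-0.001,0,-0.003],[0,0.005,0],0.1]]';python3 -m crank '[[[0,0,-0.002],[0,0,0],0.1]]'
```

```text
time: 7.0
position: [0.5921, 0.0492, 0.0327]
orientation: [[-0.927, 0.374, 0.005], [0.374, 0.927, 0.0], [-0.004, 0.002, -1.0]]
force: [-5.2, -0.5, 22.1]
gripper_width: 0.243
time: 7.1
position: [0.5923, 0.0492, 0.0327]
orientation: [[-0.927, 0.374, 0.005], [0.374, 0.927, 0.0], [-0.005, 0.002, -1.0]]
force: [-8.8, 0.4, 11.0]
gripper_width: 0.245
```

Contact is firm (+11 N). Release with a slight unloading, and open.

```bash
python3 -m crank '[[[0,0,0.001],[0,0,0],0.1],[[0,0,0],[0,0,0],0.5],[[0,0,0],[0,0,0],1],[[0,0,0],[0,0,0],1],[[0,0,0],[0,0,0],1],[[0,0,0.03],[0,0,0],1],[[0,0,0.05],[0,0,0],1],[[0,0,0.05],[0,0,0],1],[[-0.03,0,0.05],[0,0,0],1],[[-0.04,0,0.03],[0,0,0],1],[[0,0,0],[0,0,0],1]]'
python3 - <<'E'
from h import *
im,P,K,R,t=cloud("wrist"); np.savez("w5.npz",im=im,P=P,K=K,R=R,t=t); cv2.imwrite("pics/w5.png",im)
print(bot.read_state()["position"])
n=np.linalg.norm(P[...,:2]-[.59,.05],axis=-1); q=P[(n<.04)&(P[...,2]>.07)&(P[...,2]<.083)]; print((q.max(0)+q.min(0))/2,np.ptp(q,axis=0))
q=P[(n<.04)&(P[...,2]>.037)&(P[...,2]<.045)]; print((q.max(0)+q.min(0))/2,np.ptp(q,axis=0))
E
```

```text
time: 8.2
position: [0.5272, 0.0488, 0.2434]
orientation: [[-0.927, 0.375, 0.011], [0.375, 0.927, 0.0], [-0.01, 0.004, -1.0]]
force: [-0.3, -0.4, 0.2]
gripper_width: 0.999
[0.52878411 0.04866851 0.24150442]
[0.59123625 0.04981935 0.07395089] [0.0208485  0.02144428 0.00782055]
[0.59099976 0.04974763 0.04100636] [0.04894267 0.0491112  0.00796286]
```

View pics/w5.png

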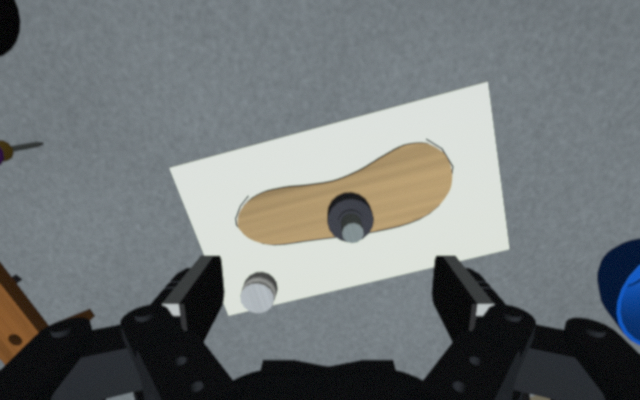

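Picture: weight at (350,215) standing on the template's middle; the whole arch edge is in view (238,215)→(430,145). Compute the line points.

Run:
```python
from tf import *
def con(f):
    T=np.load(f); im=T["im"]; A=[T[k] for k in("K","R","t")]
    hsv=cv2.cvtColor(im,cv2.COLOR_BGR2HSV); m=((hsv[...,1]>50)&(hsv[...,0]<30)&(hsv[...,2]>100)).astype(np.uint8)
    m[:,:225]=0 if f=="w5.npz" else m[:,:225]
    c=max(cv2.findContours(m,cv2.RETR_EXTERNAL,cv2.CHAIN_APPROX_NONE)[0],key=cv2.contourArea)[:,0]
    return np.array([wz(u,v,.012,*A)[:2] for u,v in c])
X=con("w5.npz"); o,e,ey,L,yy=frame(X); print(o,e,L,yy)
W=con("w4.npz")
q=(X-o)@np.c_[e,ey]; q4=(W-o)@np.c_[e,ey]
print("weight in spot",(np.array([.5911,.0498])-o)@np.c_[e,ey])
f=lambda q,x,s:q[(abs(q[:,0]-x)<.004)&(s*q[:,1]>.012)][:,1]
xs=np.arange(-.1,.101,.01); ys=[]
for x in xs:
    a=f(q,x,1).mean(); b=f(q4,x,1); ys.append(a); print(round(x,2),a.round(4),b.mean().round(4) if len(b) else None,f(q,x,-1).mean().round(4))
p=np.polyfit(xs,ys,6); 
x=np.arange(-.09,.0901,.01); y=np.polyval(p,x); dy=np.polyval(np.polyder(p),x); nn=np.c_[-dy,np.ones_like(x)]/np.hypot(1,dy)[:,None]
E=np.c_[x,y]+.004*nn; Wd=o+E@np.array([e,ey]); print(np.c_[x,Wd].round(4)); np.save("line.npy",Wd); np.savez("tf.npz",o=o,e=e,ey=ey)
```

```text
[nan nan] [0.05742618 0.9983498 ] 0.24905871948868802 (np.float64(nan), np.float64(0.01811746912163967))
weight in spot [nan nan]
-0.1 nan None nan
-0.09 nan None nan
-0.08 nan None nan
-0.07 nan None nan
-0.06 nan None nan
-0.05 nan None nan
-0.04 nan None nan
-0.03 nan None nan
-0.02 nan None nan
-0.01 nan None nan
-0.0 nan None nan
0.01 nan None nan
0.02 nan None nan
0.03 nan None nan
0.04 nan None nan
0.05 nan None nan
0.06 nan None nan
0.07 nan None nan
0.08 nan None nan
0.09 nan None nan
0.1 nan None nan
[[-0.09   nan   nan]
 [-0.08   nan   nan]
 [-0.07   nan   nan]
 [-0.06   nan   nan]
 [-0.05   nan   nan]
 [-0.04   nan   nan]
 [-0.03   nan   nan]
 [-0.02   nan   nan]
 [-0.01   nan   nan]
 [-0.     nan   nan]
 [ 0.01   nan   nan]
 [ 0.02   nan   nan]
 [ 0.03   nan   nan]
 [ 0.04   nan   nan]
 [ 0.05   nan   nan]
 [ 0.06   nan   nan]
 [ 0.07   nan   nan]
 [ 0.08   nan   nan]
 [ 0.09   nan   nan]]tf.py:7: RuntimeWarning: Mean of empty slice.
  k=abs(q[:,0]-xm)<.006; y=q[k,1]; ym=y[y>0].mean()/2+y[y<0].mean()/2
  ret = ret.dtype.type(ret / rcount)
tf.py:8: RuntimeWarning: Mean of empty slice.
  return X.mean(0)+xm*e+ym*ey,e,ey,np.ptp(q[:,0]),(y[y<0].mean(),y[y>0].mean())
<stdin>:15: RuntimeWarning: Mean of empty slice.
```

Run:
```python
from tf import *
def con(f):
    T=np.load(f); im=T["im"]; A=[T[k] for k in("K","R","t")]
    hsv=cv2.cvtColor(im,cv2.COLOR_BGR2HSV); m=((hsv[...,1]>50)&(hsv[...,0]<30)&(hsv[...,2]>100)).astype(np.uint8)
    if f=="w5.npz": m[:,:225]=0
    c=max(cv2.findContours(m,cv2.RETR_EXTERNAL,cv2.CHAIN_APPROX_NONE)[0],key=cv2.contourArea)[:,0]
    return np.array([wz(u,v,.012,*A)[:2] for u,v in c])
X=con("w5.npz"); _,e,ey,L,yy=frame(X) if 0 else (0,np.array([.05742618,.9983498]),np.array([-.9983498,.05742618]),0,0)
o=np.array([.586,.048]); q=(X-o)@np.c_[e,ey]; xm=(q[:,0].max()+q[:,0].min())/2
ym=q[(abs(q[:,0]-xm)<.005)&(q[:,1]>.025)][:,1].mean()-.034; o=o+xm*e+ym*ey; print("o",o)
q=(X-o)@np.c_[e,ey]; q4=(con("w4.npz")-o)@np.c_[e,ey]
print("weight in spot",(np.array([.5911,.0498])-o)@np.c_[e,ey])
g=lambda q,x,s:(lambda k:q[k,1].mean().round(4) if k.any() else None)((abs(q[:,0]-x)<.003)&(s*q[:,1]>.024-.02*(s<0)))
xs=np.arange(-.1,.101,.01); ys=[]
for x in xs: ys.append(g(q,x,1)); print(round(x,2),g(q,x,1),g(q4,x,1),g(q,x,-1),end=" | ")
p=np.polyfit(xs,np.array(ys,float),6)
x=np.arange(-.09,.0901,.01); y=np.polyval(p,x); dy=np.polyval(np.polyder(p),x); nn=np.c_[-dy,np.ones_like(x)]/np.hypot(1,dy)[:,None]
E=np.c_[x,y]+.004*nn; Wd=o+E@np.array([e,ey]); print(); print(np.c_[x,E[:,1],Wd].round(4)); np.save("line.npy",Wd); np.savez("tf.npz",o=o,e=e,ey=ey)
# rack from top depth, and the awl
T=np.load("top4.npz"); P=T["P"]; im=T["im"]
k=(P[...,0]>.35)&(P[...,0]<.62)&(P[...,1]<-.28)&(P[...,1]>-.42)&(P[...,2]>.06)&(P[...,2]<.078)
r=cv2.minAreaRect((P[k][:,:2]*1000).astype(np.float32)); print("rack",r)
k=(abs(P[...,0]-.4)<.03)&(abs(P[...,1]+.335)<.035)&(P[...,2]>.135); print("awl top",np.median(P[k],0),P[k][:,2].max(),k.sum(),(P[k].max(0)+P[k].min(0))/2)
```

```text
o [0.5861124  0.04797841]
weight in spot [ 0.00210501 -0.00487476]
-0.1 0.0432 0.0439 -0.0123 | -0.09 0.046 0.046 -0.0159 | -0.08 0.047 0.0472 -0.019 | -0.07 0.0463 0.0471 -0.0207 | -0.06 0.0448 0.046 -0.0222 | -0.05 0.0428 0.0443 -0.024 | -0.04 0.0404 0.042 -0.026 | -0.03 0.0381 0.0395 -0.0281 | -0.02 0.0363 0.0375 None | -0.01 0.0348 0.0358 None | -0.0 0.034 0.0348 None | 0.01 0.0342 0.0349 None | 0.02 0.0353 0.0358 -0.0347 | 0.03 0.0367 0.0369 -0.0251 | 0.04 0.0388 0.0389 -0.0394 | 0.05 0.0416 0.0414 -0.0403 | 0.06 0.0434 0.0437 -0.0405 | 0.07 0.0457 0.0458 -0.0398 | 0.08 0.0469 0.0475 -0.0385 | 0.09 0.0461 0.0374 -0.036 | 0.1 0.0436 0.0365 -0.0312 | 
[[-0.09    0.0499  0.5311 -0.0397]
 [-0.08    0.0509  0.5307 -0.029 ]
 [-0.07    0.0504  0.5318 -0.0186]
 [-0.06    0.0488  0.534  -0.0084]
 [-0.05    0.0466  0.5367  0.0016]
 [-0.04    0.0443  0.5397  0.0115]
 [-0.03    0.042   0.5425  0.0213]
 [-0.02    0.0401  0.5449  0.031 ]
 [-0.01    0.0388  0.5468  0.0406]
 [-0.      0.0381  0.548   0.0503]
 [ 0.01    0.0383  0.5485  0.06  ]
 [ 0.02    0.0391  0.5482  0.0697]
 [ 0.03    0.0407  0.5472  0.0795]
 [ 0.04    0.0428  0.5457  0.0895]
 [ 0.05    0.0452  0.5438  0.0995]
 [ 0.06    0.0476  0.542   0.1097]
 [ 0.07    0.0496  0.5405  0.1201]
 [ 0.08    0.0507  0.5401  0.1306]
 [ 0.09    0.0502  0.5412  0.1413]]
rack ((479.814208984375, -362.7929382324219), (252.58485412597656, 112.3918685913086), 1.0712718963623047)
awl top [ 0.40696966 -0.33732365  0.14866528] 0.15469387446308155 76 [ 0.40793663 -0.33814625  0.14493872]
```

Template pose agrees between both views (≤1.5 mm), weight at spot (+2,−5) mm. Now go to the awl, turning the jaws along the rack's y.

```bash
python3 -m crank '[[[-0.012,-0.037,0],[0,0.011,0.04],1],[[-0.012,-0.037,0],[0,0,0.04],1],[[-0.012,-0.037,0],[0,0,0.04],1],[[-0.012,-0.037,0],[0,0,0.04],1],[[-0.012,-0.037,0],[0,0,0.04],1],[[-0.012,-0.037,0],[0,0,0.04],1],[[-0.012,-0.037,0],[0,0,0.04],1],[[-0.012,-0.037,0],[0,0,0.04],1],[[-0.012,-0.037,0],[0,0,0.04],1],[[-0.012,-0.037,0],[0,0,0.04],1],[[0,0,0],[0,0,0],1]]'
python3 - <<'E'
from h import *
im,P,K,R,t=cloud("wrist"); cv2.imwrite("pics/w6.png",im); np.savez("w6.npz",im=im,P=P,K=K,R=R,t=t)
print(bot.read_state()["position"])
n=np.linalg.norm(P[...,:2]-[.405,-.335],axis=-1); q=P[(n<.03)&(P[...,2]>.14)&(P[...,2]<.158)]; print("awl",(q.max(0)+q.min(0))/2,np.median(q,0),np.ptp(q,axis=0))
k=(abs(P[...,0]-.49)<.14)&(abs(P[...,1]+.335)<.06)&(P[...,2]>.064)&(P[...,2]<.076); r=cv2.minAreaRect((P[k][:,:2]*1000).astype(np.float32)); print("rack",r)
k=(abs(P[...,0]-.45)<.025)&(abs(P[...,1]+.335)<.04)&(P[...,2]>.09); print("sd",P[k].max(0),P[k].min(0))
E
```

```text
time: 9.35
position: [0.4071, -0.3363, 0.2238]
orientation: [[-0.999, -0.037, -0.012], [-0.037, 0.999, 0.007], [0.012, 0.008, -1.0]]
force: [0.0, 0.2, -0.5]
gripper_width: 1.0
[ 0.40744567 -0.33407751  0.22356301]
awl [ 0.40758977 -0.33940255  0.14635628] [ 0.40552001 -0.33969268  0.14927637] [0.02405314 0.0234451  0.01254084]
rack ((489.7414245605469, -338.13507080078125), (229.69036865234375, 60.25411605834961), 1.1487592458724976)
sd [ 0.47399007 -0.32359305  0.15037362] [ 0.44716163 -0.35336344  0.09006644]
```

View pics/w6.png

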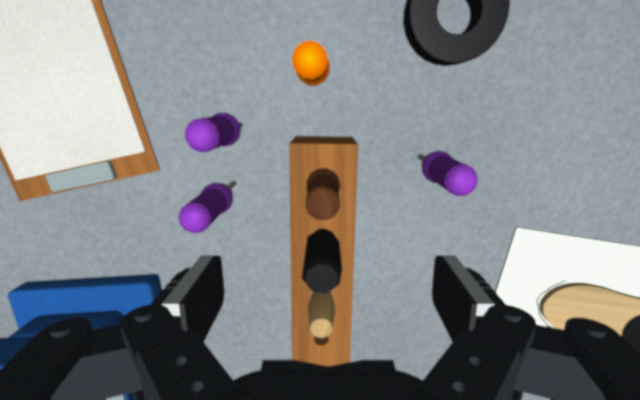

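Picture: awl (dark brown) at (322,195) in the rack's near hole, screwdriver (322,265), file (321,325); decoys orange (310,60), purple (205,130),(197,212),(460,178). Check decoy clearances.

Run:
```python
from h import *
T=np.load("w6.npz"); P=T["P"]; hsv=cv2.cvtColor(T["im"],cv2.COLOR_BGR2HSV)
m=((hsv[...,0]>125)&(hsv[...,0]<160)&(hsv[...,1]>100)).astype(np.uint8)
n,l,st,c=cv2.connectedComponentsWithStats(m)
for i in range(1,n):
    if st[i,4]>150:
        q=P[l==i]; print(c[i].round(),np.nanmin(q,0).round(3),np.nanmax(q,0).round(3))
```

```text
[212. 132.] [ 0.353 -0.436  0.021] [ 0.379 -0.412  0.132]
[450. 173.] [ 0.379 -0.252 -0.001] [ 0.432 -0.172  0.133]
[205. 208.] [ 0.414 -0.445  0.066] [ 0.44  -0.421  0.133]
```

```bash
python3 -m crank '[[[0,-0.004,-0.03],[-0.007,-0.012,0.015],0.65],[[0,0,-0.03],[0,0,0],0.65],[[0,0,0],[0,0,0],0.65]]'
```

```text
time: 9.7
position: [0.4088, -0.3367, 0.1594]
orientation: [[-0.999, -0.053, -0.0], [-0.053, 0.999, 0.005], [0.0, 0.005, -1.0]]
force: [-0.6, 0.6, -0.0]
gripper_width: 0.652
```

```bash
python3 -c "
from h import *
s=bot.read_state(); print(s['position'],s['orientation'],s['gripper_width'],s['joints'])"
```

```text
[ 0.40880554 -0.33666829  0.15938426] [[-9.98568248e-01 -5.34913839e-02 -3.53553644e-04]
 [-5.34924935e-02  9.98555140e-01  5.11722503e-03]
 [ 7.93153598e-05  5.12881090e-03 -9.99986844e-01]] 0.6516155565832432 [-0.81073583  0.31538173 -0.17165189  1.08771526  0.00326934 -0.86426013]
```

```bash
python3 -m crank '[[[-0.001,-0.003,-0.025],[-0.005,0,-0.03],0.65],[[0,0,-0.025],[0,0,0],0.65],[[0,0,0],[0,0,0],0.65]]'
```

```text
time: 10.0
position: [0.4099, -0.3373, 0.1093]
orientation: [[-1.0, -0.026, 0.0], [-0.026, 1.0, 0.001], [-0.0, 0.001, -1.0]]
force: [-0.8, 1.1, -0.0]
gripper_width: 0.651
```

```bash
python3 -m crank '[[[-0.002,-0.003,-0.018],[0,0,0],0.65],[[0,0,-0.003],[0,0,0],0.65]]'
python3 - <<'E'
from h import *
im,P,K,R,t=cloud("wrist"); s=bot.read_state(); print(s["position"],s["orientation"][:,2])
n=np.linalg.norm(P[...,:2]-[.4075,-.3395],axis=-1); q=P[(n<.03)&(P[...,2]>.145)&(P[...,2]<.158)]; print("awl",(q.max(0)+q.min(0))/2,np.median(q,0),np.ptp(q,axis=0))
E
```

```text
time: 10.2
position: [0.4099, -0.3399, 0.0907]
orientation: [[-1.0, -0.028, 0.002], [-0.028, 1.0, 0.0], [-0.002, 0.0, -1.0]]
force: [-0.1, 1.0, -0.3]
gripper_width: 0.651
[ 0.41085842 -0.34062693  0.09173223] [ 0.00371135 -0.00150292 -0.99999198]
awl [ 0.40744759 -0.33975113  0.15149935] [ 0.40430918 -0.33949559  0.14974283] [0.02340237 0.05920283 0.01298797]
```

```bash
python3 -m crank '[[[-0.003,0.001,-0.003],[0,0.003,0],0.1],[[0,0,0],[0,0,0],0.1],[[0,0,0],[0,0,0],0.1],[[0,0,0],[0,0,0],0.1],[[0,0,0],[0,0,0],0.1]]' 50
```

```text
time: 10.75
position: [0.4104, -0.341, 0.0936]
orientation: [[-1.0, -0.029, 0.005], [-0.029, 1.0, -0.006], [-0.005, -0.006, -1.0]]
force: [-2.3, 0.1, -0.7]
gripper_width: 0.268
```

Awl gripped (0.268 ≈ 23 mm). Lift straight up.

```bash
python3 -m crank '[[[-0.001,0,0.015],[0,0,0],0.1],[[-0.001,0,0.02],[0,0,0],0.1],[[0,0,0.03],[0,0,0],0.1],[[0,0,0.03],[0,0,0],0.1],[[0,0,0.02],[0.006,0.005,0],0.1],[[0,0,0],[0,0,0],0.1]]'; python3 -m crank '[[[0.012,0.03,0],[0,0,0],0.1],[[0.016,0.04,0],[0,0,0],0.1],[[0.016,0.04,0],[0,0,0],0.1],[[0.016,0.04,0],[0,0,0],0.1],[[0.016,0.04,0],[0,0,0],0.1],[[0.016,0.04,0],[0,0,0],0.1],[[0.015,0.035,0],[0,0,0],0.1],[[0.007,0.015,0],[0,0,0],0.1],[[0,0,0],[0,0,0],0.1]]'
python3 - <<'E'
from h import *
im,P,K,R,t=cloud("wrist"); cv2.imwrite("pics/w7.png",im); np.savez("w7.npz",im=im,P=P,K=K,R=R,t=t)
s=bot.read_state(); p=s["position"]; print(p,s["orientation"][:,2],pr(p-[0,0,.0736],K,R,t),pr(p-[0,0,.0236],K,R,t))
E
```

```text
time: 11.35
position: [0.4063, -0.3391, 0.2114]
orientation: [[-1.0, -0.029, -0.003], [-0.029, 1.0, 0.003], [0.003, 0.004, -1.0]]
force: [0.6, -0.3, -0.6]
gripper_width: 0.267
time: 12.25
position: [0.5191, -0.0487, 0.2005]
orientation: [[-1.0, -0.024, -0.01], [-0.024, 1.0, 0.005], [0.01, 0.005, -1.0]]
force: [-0.1, -0.5, -1.3]
gripper_width: 0.272
[ 0.51855028 -0.04950779  0.20030827] [-0.01123747  0.00490542 -0.99992483] [325.58287604 203.75402828] [325.45243011 230.15489258]
```

View pics/w7.png

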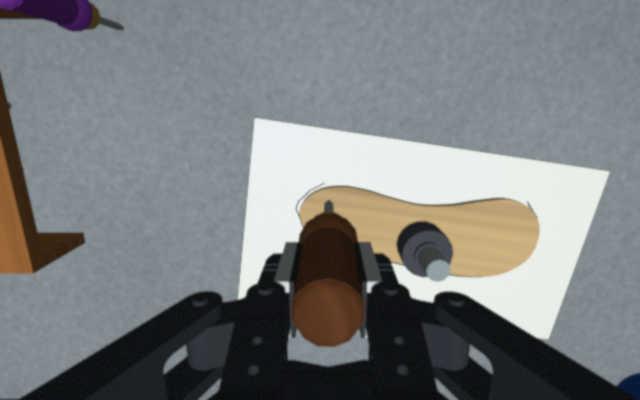

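Picture: awl held upright, its shank tip at (328,202), predicted (326,204); template and weight undisturbed. Get the tip by depth.

```bash
cat >> h.py <<'E'
def tip(): # awl tip by wrist depth: low points of the shank near the tool axis
    s=bot.read_state(); p=s["position"]; zt=s["orientation"][:,2]; im,P,K,R,t=cloud("wrist")
    ax=p+zt*.0736
    k=(np.linalg.norm(P[...,:2]-ax[:2],axis=-1)<.015)&(abs(P[...,2]-(ax[2]+.012))<.02)&(P[...,2]>.017); q=P[k]
    f=cv2.fitLine(q.astype(np.float32),cv2.DIST_HUBER,0,.01,.01).ravel() if len(q)>5 else None
    print("tcp",p.round(4),"z",zt.round(4),"axis tip",ax.round(4),"| n",len(q),"min z",q[:,2].min().round(4) if len(q) else None,"lowest",q[np.argsort(q[:,2])[:6]].mean(0).round(4) if len(q) else None, "mean",q.mean(0).round(4) if len(q) else None, "F",s["force"].round(1))
E
python3 - <<'E'
from h import *
T=np.load("w7.npz"); P=T["P"]
for v in range(196,216,2): print(v,[P[v,u].round(3).tolist() for u in (326,328,330)])
tip()
E
```

```text
196 [[0.544, -0.049, 0.012], [0.544, -0.047, 0.013], [0.544, -0.045, 0.012]]
198 [[0.546, -0.049, 0.012], [0.546, -0.047, 0.011], [0.546, -0.045, 0.012]]
200 [[0.548, -0.049, 0.012], [0.514, -0.048, 0.135], [0.515, -0.047, 0.131]]
202 [[0.514, -0.049, 0.14], [0.513, -0.048, 0.14], [0.514, -0.047, 0.14]]
204 [[0.514, -0.049, 0.143], [0.513, -0.048, 0.145], [0.513, -0.047, 0.144]]
206 [[0.514, -0.049, 0.148], [0.514, -0.048, 0.148], [0.514, -0.047, 0.148]]
208 [[0.514, -0.049, 0.152], [0.514, -0.048, 0.153], [0.514, -0.047, 0.152]]
210 [[0.514, -0.049, 0.156], [0.514, -0.048, 0.156], [0.514, -0.047, 0.155]]
212 [[0.507, -0.049, 0.181], [0.507, -0.048, 0.181], [0.507, -0.047, 0.181]]
214 [[0.504, -0.05, 0.195], [0.503, -0.049, 0.196], [0.503, -0.048, 0.197]]
tcp [ 0.5186 -0.0495  0.2003] z [-0.0112  0.0049 -0.9999] axis tip [ 0.5177 -0.0491  0.1267] | n 91 min z 0.1302 lowest [ 0.5133 -0.0485  0.1341] mean [ 0.5133 -0.0489  0.146 ] F [-0.1 -0.  -1.3]
```

```bash
python3 -m crank '[[[0.006,0.004,-0.025],[-0.005,-0.011,0],0.1],[[0.006,0.004,-0.03],[0,0,0],0.1],[[0,0,-0.025],[0,0,0],0.1],[[0,0,-0.01],[0,0,0],0.1],[[0,0,0],[0,0,0],0.1]]'; python3 -c "
from h import *
tip()"
```

```text
time: 12.85
position: [0.5287, -0.0489, 0.1073]
orientation: [[-1.0, -0.012, 0.001], [-0.012, 1.0, -0.004], [-0.001, -0.004, -1.0]]
force: [-0.3, 0.4, -0.2]
gripper_width: 0.263
tcp [ 0.5287 -0.0489  0.1073] z [ 7.0e-04 -3.7e-03 -1.0e+00] axis tip [ 0.5288 -0.0491  0.0337] | n 91 min z 0.0364 lowest [ 0.5245 -0.0484  0.0405] mean [ 0.5242 -0.0486  0.0528] F [-0.3  0.4 -0.2]
```

```bash
python3 -m crank '[[[0.002,0.008,-0.008],[0.003,0,0],0.1],[[0,0,-0.008],[0,0,0],0.1],[[0,0,-0.005],[0,0,0],0.1],[[0,0,0],[0,0,0],0.1]]'; python3 -c "
from h import *
tip()"
```

```text
time: 13.3
position: [0.5339, -0.0417, 0.0889]
orientation: [[-1.0, -0.01, 0.008], [-0.01, 1.0, -0.002], [-0.008, -0.002, -1.0]]
force: [0.7, 0.4, -1.1]
gripper_width: 0.267
tcp [ 0.5339 -0.0417  0.0889] z [ 0.0076 -0.0021 -1.    ] axis tip [ 0.5344 -0.0419  0.0153] | n 91 min z 0.0191 lowest [ 0.53   -0.0412  0.0223] mean [ 0.5296 -0.0414  0.0346] F [ 0.7  0.4 -1.1]
```

```bash
python3 -m crank '[[[-0.003,0.001,-0.004],[-0.002,0.008,0],0.1],[[-0.001,0,-0.004],[0,0.002,0],0.1],[[-0.0005,0,-0.003],[0,0.002,0],0.1]]'; python3 -c "
from h import *
tip()"
```

```text
time: 13.65
position: [0.5303, -0.0408, 0.0787]
orientation: [[-1.0, -0.011, -0.002], [-0.011, 1.0, -0.005], [0.002, -0.005, -1.0]]
force: [-0.1, -0.4, -2.1]
gripper_width: 0.266
tcp [ 0.5303 -0.0408  0.0787] z [-0.0024 -0.0049 -1.    ] axis tip [ 0.5301 -0.0411  0.0051] | n 78 min z 0.0172 lowest [ 0.5256 -0.0404  0.0176] mean [ 0.5255 -0.0406  0.0259] F [-0.1 -0.4 -2.1]
```

```bash
python3 -m crank '[[[0.001,0,-0.003],[0.004,0,0],0.1]]';python3 -m crank '[[[0,0,-0.002],[0,0,0],0.1]]'
```

```text
time: 13.8
position: [0.531, -0.0407, 0.0752]
orientation: [[-1.0, -0.011, -0.003], [-0.011, 1.0, -0.001], [0.003, -0.001, -1.0]]
force: [-1.8, 0.1, 11.7]
gripper_width: 0.269
time: 13.9
position: [0.5319, -0.0408, 0.0746]
orientation: [[-1.0, -0.011, -0.001], [-0.011, 1.0, -0.001], [0.001, -0.001, -1.0]]
force: [-4.2, 0.6, 19.6]
gripper_width: 0.269
```

Contact at TCP z≈0.075. Ease up 1 mm and start scribing in small steps.

```bash
python3 -m crank '[[[-0.001,0.002,0.0005],[0,0.001,0],0.1],[[-0.001,0.003,-0.0005],[0,0.001,0],0.1],[[-0.001,0.003,-0.0005],[0,0.001,0],0.1],[[-0.001,0.003,-0.0005],[0,0.001,0],0.1]]'; python3 -c "
from h import *
tip()"
```

```text
time: 14.3
position: [0.5304, -0.0324, 0.0754]
orientation: [[-1.0, -0.009, -0.0], [-0.009, 1.0, -0.007], [0.001, -0.007, -1.0]]
force: [0.8, -4.1, 2.6]
gripper_width: 0.268
tcp [ 0.5304 -0.0324  0.0754] z [-4.0e-04 -6.9e-03 -1.0e+00] axis tip [ 0.5304 -0.0329  0.0018] | n 65 min z 0.0173 lowest [ 0.5261 -0.0325  0.0175] mean [ 0.5259 -0.0325  0.024 ] F [ 0.8 -4.1  2.6]
```

```bash
python3 -m crank '[[[-0.0006,0.004,-0.0005],[0.004,0.001,0],0.1],[[-0.0004,0.004,-0.0005],[0.001,0.001,0],0.1],[[0,0.004,-0.0005],[0.001,0.001,0],0.1],[[0.0002,0.004,-0.0005],[0.001,0.001,0],0.1],[[0.0004,0.004,-0.0005],[0.001,0.001,0],0.1]]'; python3 -c "
from h import *
tip()"
```

```text
time: 14.85
position: [0.5316, -0.0176, 0.0751]
orientation: [[-1.0, -0.006, -0.003], [-0.006, 1.0, -0.015], [0.003, -0.015, -1.0]]
force: [-1.8, -6.7, 5.7]
gripper_width: 0.265
tcp [ 0.5316 -0.0176  0.0751] z [-0.0028 -0.0146 -0.9999] axis tip [ 0.5313 -0.0186  0.0015] | n 69 min z 0.017 lowest [ 0.5263 -0.0177  0.0174] mean [ 0.5265 -0.0183  0.0243] F [-1.8 -6.7  5.7]
```

```bash
python3 -m crank '[[[0.0007,0.004,0.0005],[0.008,-0.001,0],0.1],[[0.0008,0.004,-0.0005],[0.004,0,0],0.1],[[0.0009,0.004,-0.0005],[0.003,0,0],0.1],[[0.0009,0.004,-0.0005],[0.003,0,0],0.1],[[0.0009,0.004,-0.0005],[0.003,0,0],0.1]]'; python3 -c "
from h import *
tip()"
```

```text
time: 15.4
position: [0.5347, -0.0024, 0.075]
orientation: [[-1.0, -0.004, -0.004], [-0.004, 1.0, -0.009], [0.004, -0.009, -1.0]]
force: [-3.0, -7.6, 7.4]
gripper_width: 0.268
tcp [ 0.5347 -0.0024  0.075 ] z [-0.0044 -0.0089 -1.    ] axis tip [ 0.5344 -0.003   0.0014] | n 65 min z 0.017 lowest [ 0.5291 -0.0031  0.018 ] mean [ 0.5292 -0.003   0.0247] F [-3.  -7.6  7.4]
```

```bash
python3 -m crank '[[[0.0025,0.003,0.001],[0.004,-0.002,0],0.1],[[0.0018,0.004,-0.0003],[0.003,-0.001,0],0.1],[[0.0016,0.004,-0.0003],[0.003,0,0],0.1],[[0.0015,0.004,-0.0003],[0.003,0,0],0.1],[[0.0014,0.004,-0.0003],[0.003,0,0],0.1]]'; python3 -c "
from h import *
tip()"
```

```text
time: 15.95
position: [0.5407, 0.013, 0.0749]
orientation: [[-1.0, -0.002, -0.008], [-0.002, 1.0, -0.006], [0.008, -0.006, -1.0]]
force: [-2.2, -8.6, 7.4]
gripper_width: 0.266
tcp [0.5407 0.013  0.0749] z [-0.0078 -0.0062 -1.    ] axis tip [0.5401 0.0125 0.0013] | n 68 min z 0.0172 lowest [0.5349 0.0124 0.0176] mean [0.5349 0.0125 0.0246] F [-2.2 -8.6  7.4]
```

```bash
python3 -m crank '[[[0.0014,0.004,0.001],[0.004,-0.004,0],0.1],[[0.0013,0.004,0],[0.002,-0.002,0],0.1],[[0.0012,0.004,0],[0.002,-0.001,0],0.1],[[0.001,0.004,-0.0003],[0.002,-0.001,0],0.1],[[0.0008,0.004,-0.0003],[0.002,0,0],0.1]]'; python3 -c "
from h import *
tip()"
```

```text
time: 16.5
position: [0.5453, 0.0318, 0.0751]
orientation: [[-1.0, -0.002, -0.003], [-0.002, 1.0, -0.002], [0.003, -0.002, -1.0]]
force: [-2.0, -7.6, 5.9]
gripper_width: 0.265
tcp [0.5453 0.0318 0.0751] z [-0.0028 -0.0021 -1.    ] axis tip [0.5451 0.0316 0.0015] | n 67 min z 0.0172 lowest [0.54   0.032  0.0183] mean [0.54   0.0316 0.0248] F [-2.  -7.6  5.9]
```

```bash
python3 -m crank '[[[0.0012,0.004,0.0005],[0.002,-0.002,0],0.1],[[0.001,0.004,0],[0.001,-0.001,0],0.1],[[0.0008,0.004,0],[0.001,0,0],0.1],[[0.0006,0.004,0],[0.001,0,0],0.1],[[0.0004,0.004,0],[0.001,0,0],0.1]]'; python3 -c "
from h import *
tip()"
```

```text
time: 17.05
position: [0.5494, 0.0524, 0.0753]
orientation: [[-1.0, -0.002, -0.001], [-0.002, 1.0, 0.0], [0.001, 0.0, -1.0]]
force: [-1.1, -5.0, 2.8]
gripper_width: 0.268
tcp [0.5494 0.0524 0.0753] z [-6.e-04  2.e-04 -1.e+00] axis tip [0.5494 0.0524 0.0017] | n 67 min z 0.0176 lowest [0.5449 0.053  0.0182] mean [0.5446 0.0525 0.0244] F [-1.1 -5.   2.8]
```

```bash
python3 -m crank '[[[-0.0005,0.004,0],[0,0,0],0.1],[[-0.0005,0.004,-0.0003],[0,0,0],0.1],[[-0.0005,0.004,-0.0003],[0,0,0],0.1],[[-0.0006,0.004,-0.0003],[0,0,0],0.1],[[-0.0007,0.004,-0.0003],[0,0,0],0.1]]'; python3 -c "
from h import *
tip()"
```

```text
time: 17.6
position: [0.5491, 0.0725, 0.0753]
orientation: [[-1.0, -0.002, 0.004], [-0.002, 1.0, -0.005], [-0.004, -0.005, -1.0]]
force: [-0.0, -6.3, 3.6]
gripper_width: 0.264
tcp [0.5491 0.0725 0.0753] z [ 0.0044 -0.0047 -1.    ] axis tip [0.5494 0.0722 0.0017] | n 64 min z 0.0171 lowest [0.5451 0.0724 0.0175] mean [0.5448 0.0723 0.0242] F [-0.  -6.3  3.6]
```

```bash
python3 -m crank '[[[-0.0012,0.004,0],[0.004,0.003,0],0.1],[[-0.0011,0.004,-0.0003],[0.001,0.001,0],0.1],[[-0.0011,0.004,-0.0003],[0.001,0.001,0],0.1],[[-0.0011,0.004,-0.0003],[0.001,0.001,0],0.1],[[-0.0012,0.004,-0.0003],[0.001,0.001,0],0.1]]'; python3 -c "
from h import *
tip()"
```

```text
time: 18.15
position: [0.5457, 0.0931, 0.0752]
orientation: [[-1.0, -0.001, 0.002], [-0.001, 1.0, 0.001], [-0.002, 0.001, -1.0]]
force: [1.3, -6.2, 4.2]
gripper_width: 0.271
tcp [0.5457 0.0931 0.0752] z [ 2.2e-03  7.0e-04 -1.0e+00] axis tip [0.5458 0.0932 0.0016] | n 65 min z 0.0171 lowest [0.5419 0.0929 0.0177] mean [0.5415 0.0933 0.0243] F [ 1.3 -6.2  4.2]
```

```bash
python3 -m crank '[[[-0.0012,0.004,0],[0.001,0.002,0],0.1],[[-0.0012,0.004,-0.0003],[0.001,0.001,0],0.1],[[-0.0011,0.004,-0.0003],[0.001,0.001,0],0.1],[[-0.001,0.004,-0.0003],[0.001,0.001,0],0.1],[[-0.001,0.004,-0.0003],[0.001,0.001,0],0.1]]'; python3 -c "
from h import *
tip()"
```

```text
time: 18.7
position: [0.5418, 0.1128, 0.0752]
orientation: [[-1.0, -0.0, -0.0], [-0.0, 1.0, 0.001], [0.0, 0.001, -1.0]]
force: [0.2, -5.9, 5.4]
gripper_width: 0.271
tcp [0.5418 0.1128 0.0752] z [-2.e-04  6.e-04 -1.e+00] axis tip [0.5417 0.1128 0.0016] | n 66 min z 0.0175 lowest [0.5382 0.1133 0.0177] mean [0.5374 0.1129 0.0242] F [ 0.2 -5.9  5.4]
```

```bash
python3 -m crank '[[[-0.0007,0.004,0],[0.001,0.001,0],0.1],[[-0.0006,0.004,-0.0003],[0.001,0.001,0],0.1],[[-0.0005,0.004,-0.0003],[0.001,0.001,0],0.1],[[-0.0003,0.004,-0.0003],[0.001,0.001,0],0.1],[[-0.0002,0.004,-0.0003],[0.001,0.001,0],0.1]]'; python3 -c "
from h import *
tip()"
```

```text
time: 19.25
position: [0.5398, 0.1302, 0.0751]
orientation: [[-1.0, 0.002, -0.004], [0.002, 1.0, -0.004], [0.004, -0.004, -1.0]]
force: [0.5, -7.5, 6.7]
gripper_width: 0.267
tcp [0.5398 0.1302 0.0751] z [-0.0038 -0.0045 -1.    ] axis tip [0.5395 0.1298 0.0015] | n 60 min z 0.0172 lowest [0.5349 0.1303 0.0178] mean [0.535  0.1298 0.024 ] F [ 0.5 -7.5  6.7]
```

```bash
python3 -m crank '[[[0.001,0.004,0],[0.004,-0.003,0],0.1],[[0.0008,0.004,-0.0002],[0.001,0,0],0.1],[[0.0008,0.004,-0.0002],[0.001,0,0],0.1]]'
python3 - <<'E'
from h import *
tip()
T=np.load("tf.npz"); s=bot.read_state()["position"]; print((s[:2]-[.002,0]-T["o"])@np.c_[T["e"],T["ey"]])
im,P,K,R,t=cloud("wrist"); cv2.imwrite("pics/w8.png",im); np.savez("w8.npz",im=im,P=P,K=K,R=R,t=t)
hsv=cv2.cvtColor(im,cv2.COLOR_BGR2HSV)
n=np.linalg.norm(P[...,:2]-[.59,.05],axis=-1); q=P[(n<.04)&(P[...,2]>.07)&(P[...,2]<.083)]; print(len(q),(q.max(0)+q.min(0))/2)
E
```

```text
time: 19.6
position: [0.5404, 0.1391, 0.075]
orientation: [[-1.0, 0.003, -0.004], [0.003, 1.0, -0.008], [0.004, -0.008, -1.0]]
force: [0.6, -8.8, 7.2]
gripper_width: 0.267
tcp [0.5404 0.1391 0.075 ] z [-0.0039 -0.0077 -1.    ] axis tip [0.5401 0.1386 0.0014] | n 65 min z 0.0172 lowest [0.5354 0.1387 0.0175] mean [0.5354 0.1385 0.0239] F [ 0.6 -8.8  7.2]
[0.08902559 0.05292499]
13 [0.58286911 0.04497331 0.07098009]
```

Before deciding whether a second, closer pass is needed (early part was ~3 mm outside), verify the edge by depth instead of colour.

Run:
```python
from h import *
T=np.load("tf.npz"); o,F=T["o"],np.c_[T["e"],T["ey"]]
for f in("w5.npz","w7.npz","w8.npz"):
    P=np.load(f)["P"]; k=(P[...,2]>.0085)&(P[...,2]<.0155)&(abs(P[...,0]-.58)<.08)&(abs(P[...,1]-.05)<.14); q=(P[k][:,:2]-o)@F
    P2=np.load(f)["P"]; k2=(P2[...,2]>-.002)&(P2[...,2]<.0075)&(abs(P2[...,0]-.58)<.12)&(abs(P2[...,1]-.05)<.14); q2=(P2[k2][:,:2]-o)@F
    print(f,[(round(x*1000),*((q[(abs(q[:,0]-x)<.002)][:,1].max().round(4)),) if (abs(q[:,0]-x)<.002).sum()>5 else None, q2[(abs(q2[:,0]-x)<.002)&(q2[:,1]>.02)][:,1].min().round(4) if ((abs(q2[:,0]-x)<.002)&(q2[:,1]>.02)).any() else None) for x in np.arange(-.08,.081,.02)])
```

```text
File "<stdin>", line 6
    print(f,[(round(x*1000),*((q[(abs(q[:,0]-x)<.002)][:,1].max().round(4)),) if (abs(q[:,0]-x)<.002).sum()>5 else None, q2[(abs(q2[:,0]-x)<.002)&(q2[:,1]>.02)][:,1].min().round(4) if ((abs(q2[:,0]-x)<.002)&(q2[:,1]>.02)).any() else None) for x in np.arange(-.08,.081,.02)])
                                                                              ^^
SyntaxError: invalid syntax
```

Run:
```python
from h import *
T=np.load("tf.npz"); o,F=T["o"],np.c_[T["e"],T["ey"]]
def edge(q,x,fn):
    k=(abs(q[:,0]-x)<.002)&(q[:,1]>.02)
    return round(float(fn(q[k,1]))*1000,1) if k.sum()>5 else None
for f in("w5.npz","w7.npz","w8.npz"):
    P=np.load(f)["P"]; z=P[...,2]; r=(abs(P[...,0]-.56)<.1)&(abs(P[...,1]-.05)<.14)
    hi=(P[r&(z>.0095)&(z<.0145)][:,:2]-o)@F; lo=(P[r&(z>.002)&(z<.0065)][:,:2]-o)@F
    print(f,[(round(x*1000),edge(hi,x,lambda a:np.percentile(a,99)),edge(lo,x,lambda a:np.percentile(a,1))) for x in np.arange(-.08,.081,.02)])
```

```text
w5.npz [(-80, 47.7, 47.9), (-60, 45.8, 46.1), (-40, 41.1, 41.7), (-20, 37.2, 37.6), (0, 35.0, 34.9), (20, 36.4, 36.1), (40, 39.5, 39.8), (60, 44.2, 44.5), (80, 47.5, 47.8)]
w7.npz [(-80, 47.3, 47.7), (-60, 45.5, 45.8), (-40, 41.2, 41.9), (-20, 37.0, 37.4), (0, 34.7, 34.5), (20, 36.0, 36.1), (40, 39.7, 39.4), (60, 44.5, 44.1), (80, 47.6, 47.6)]
w8.npz [(-80, 47.6, 47.6), (-60, 45.7, 45.4), (-40, 41.5, 40.8), (-20, 37.1, 36.7), (0, 34.5, 34.4), (20, 35.8, 35.9), (40, 39.2, 39.2), (60, 44.2, 43.9), (80, 47.8, 47.5)]
```

Depth edges show the template unmoved (≤0.5 mm) and the edge ~1 mm farther out than the colour contour, so my path deviated at most ~2.7 mm from the nominal line: no second pass. Lift off and go back to the rack.

```bash
python3 -m crank '[[[0,0,0.003],[0.004,-0.002,0],0.1],[[-0.001,0,0.004],[0.004,-0.002,0],0.1],[[-0.001,0,0.006],[0,0,0],0.1],[[0,0,0.03],[0,0,0],0.1],[[0,0,0.04],[0,0,0],0.1],[[0,0,0.04],[0,0,0],0.1],[[0,-0.02,0.01],[0,0,0],0.1],[[-0.01,-0.04,0],[0,0,0],0.1],[[-0.013,-0.04,0],[0,0,0],0.1],[[-0.013,-0.04,0],[0,0,0],0.1],[[-0.013,-0.04,0],[0,0,0],0.1],[[-0.013,-0.04,0],[0,0,0],0.1],[[-0.013,-0.04,0],[0,0,0],0.1],[[-0.013,-0.04,0],[0,0,0],0.1],[[-0.013,-0.04,0],[0,0,0],0.1],[[-0.013,-0.04,0],[0,0,0],0.1],[[-0.01,-0.035,0],[0,0,0],0.1],[[-0.01,-0.03,0],[0,0,0],0.1],[[0,-0.02,0],[0,0,0],0.1],[[0,0,0],[0,0,0],0.1]]'; python3 -c "
from h import *
tip()"
```

```text
time: 21.7
position: [0.386, -0.3219, 0.2105]
orientation: [[-1.0, -0.01, -0.01], [-0.011, 0.999, 0.042], [0.009, 0.042, -0.999]]
force: [0.1, 0.7, -1.7]
gripper_width: 0.263
tcp [ 0.386  -0.3219  0.2105] z [-0.0095  0.0419 -0.9991] axis tip [ 0.3853 -0.3188  0.1369] | n 91 min z 0.1406 lowest [ 0.3809 -0.318   0.1443] mean [ 0.3809 -0.3191  0.1561] F [ 0.1  0.7 -1.7]
```

```bash
python3 -m crank '[[[0.011,-0.009,0],[-0.021,-0.005,0],0.1],[[0.011,-0.009,0],[-0.021,-0.004,0],0.1],[[0,0,-0.01],[0,0,0],0.1],[[0,0,0],[0,0,0],0.1]]'; python3 -c "
from h import *
tip()"
```

```text
time: 22.15
position: [0.4112, -0.3356, 0.1996]
orientation: [[-1.0, -0.016, 0.001], [-0.016, 1.0, 0.001], [-0.001, 0.001, -1.0]]
force: [-0.2, 0.5, -0.5]
gripper_width: 0.267
tcp [ 0.4112 -0.3356  0.1996] z [ 8.e-04  5.e-04 -1.e+00] axis tip [ 0.4112 -0.3356  0.126 ] | n 90 min z 0.1299 lowest [ 0.4067 -0.3349  0.1333] mean [ 0.4066 -0.3351  0.1451] F [-0.2  0.5 -0.5]
```

```bash
python3 -m crank '[[[-0.003,-0.005,-0.01],[0,0,0],0.1],[[-0.0005,-0.001,-0.015],[0,0.001,0],0.1],[[-0.0005,0,-0.012],[0,0.001,0],0.1],[[-0.0005,0,0],[0,0.001,0],0.1]]'; python3 -c "
from h import *
tip()"
```

```text
time: 22.6
position: [0.406, -0.3415, 0.1608]
orientation: [[-1.0, -0.017, -0.002], [-0.017, 1.0, 0.0], [0.002, 0.0, -1.0]]
force: [-0.5, -0.9, -2.0]
gripper_width: 0.271
tcp [ 0.406  -0.3415  0.1608] z [-0.0022  0.     -1.    ] axis tip [ 0.4059 -0.3415  0.0872] | n 91 min z 0.0907 lowest [ 0.4015 -0.3408  0.0945] mean [ 0.4013 -0.3411  0.1064] F [-0.5 -0.9 -2. ]
```

```bash
python3 -m crank '[[[0.003,0.001,-0.005],[0,-0.001,0],0.1],[[0,0,-0.007],[0,0,0],0.1],[[-0.0005,0,0],[0,0.001,0],0.1]]'; python3 -c "
from h import *
tip()"
```

```text
time: 22.95
position: [0.4092, -0.3414, 0.1497]
orientation: [[-1.0, -0.017, -0.0], [-0.017, 1.0, -0.002], [0.0, -0.002, -1.0]]
force: [-0.5, -0.2, -0.1]
gripper_width: 0.266
tcp [ 0.4092 -0.3414  0.1497] z [-3.0e-04 -1.9e-03 -1.0e+00] axis tip [ 0.4092 -0.3415  0.0761] | n 940 min z 0.0682 lowest [ 0.4077 -0.3343  0.0683] mean [ 0.4064 -0.3422  0.0724] F [-0.5 -0.2 -0.1]
```

```bash
python3 -m crank '[[[-0.0005,0.001,-0.01],[0,0.001,0],0.1],[[-0.0005,0,-0.01],[0,0.001,0],0.1],[[-0.0005,0,-0.008],[0,0.001,0],0.1]]'
```

```text
time: 23.3
position: [0.4089, -0.3416, 0.122]
orientation: [[-1.0, -0.017, -0.0], [-0.017, 1.0, -0.005], [0.001, -0.005, -1.0]]
force: [0.4, 0.0, -1.4]
gripper_width: 0.269
```

Inserted without force. Continue down.

```bash
python3 -m crank '[[[-0.0005,0.002,-0.01],[0.005,0.001,0],0.1],[[-0.0005,0,-0.01],[0,0.001,0],0.1],[[-0.0005,0,-0.004],[0,0.001,0],0.1]]'
```

```text
time: 23.6
position: [0.4064, -0.3385, 0.0943]
orientation: [[-1.0, -0.017, -0.006], [-0.017, 1.0, 0.002], [0.006, 0.002, -1.0]]
force: [0.2, 0.2, -0.5]
gripper_width: 0.272
```

```bash
python3 -m crank '[[[0,0,-0.004],[0,0,0],0.1]]'
```

```text
time: 23.7
position: [0.4069, -0.3387, 0.0916]
orientation: [[-1.0, -0.017, -0.004], [-0.017, 1.0, 0.002], [0.004, 0.002, -1.0]]
force: [-6.7, 9.8, 43.6]
gripper_width: 0.269
```

```bash
python3 -m crank '[[[0,0,0.001],[0,-0.004,0],0.1],[[0,0,0],[0,0,0],0.65],[[0,0,0],[0,0,0],0.65],[[0,0,0],[0,0,0],0.65],[[0,0,0],[0,0,0],0.65]]' 20
python3 - <<'E'
from h import *
im,P,K,R,t=cloud("wrist"); s=bot.read_state(); print(s["position"],s["gripper_width"])
n=np.linalg.norm(P[...,:2]-[.407,-.3395],axis=-1); q=P[(n<.02)&(P[...,2]>.145)&(P[...,2]<.158)]; print("awl top",(q.max(0)+q.min(0))/2,np.median(q,0))
E
```

```text
time: 24.2
position: [0.4078, -0.3398, 0.0936]
orientation: [[-1.0, -0.017, 0.002], [-0.017, 1.0, -0.001], [-0.002, -0.001, -1.0]]
force: [-0.6, -0.1, -0.3]
gripper_width: 0.653
[ 0.4077774  -0.33974815  0.09362331] 0.6525181911170035
awl top [ 0.4045819  -0.33872898  0.14883652] [ 0.40224805 -0.33886498  0.1496225 ]
```

Awl top at its old height (0.150) and upright. Retreat straight up, then a last look.

```bash
python3 -m crank '[[[0,0,0.02],[0,0,0],0.65],[[0,0,0.03],[0,0,0],0.65],[[0,0,0.04],[0,0,0],0.65],[[0,0,0.04],[0,0,0],0.65],[[-0.02,0.03,0.03],[0,0,0],0.65],[[-0.02,0.04,0],[0,0,0],0.65],[[0,0,0],[0,0,0],0.65]]'
python3 - <<'E'
from h import *
im,P,K,R,t=cloud("wrist")
n=np.linalg.norm(P[...,:2]-[.407,-.3395],axis=-1)
for lo,hi in((.145,.158),(.11,.14),(.085,.1)):
    q=P[(n<.02)&(P[...,2]>lo)&(P[...,2]<hi)]; print("awl",len(q),((q.max(0)+q.min(0))/2).round(4),np.ptp(q,axis=0).round(4)) if len(q) else None
im2,P,K,R,t=cloud("side"); im3,P3,*_=cloud("top")
q=P3[(np.linalg.norm(P3[...,:2]-[.59,.05],axis=-1)<.04)&(P3[...,2]>.06)]; print("weight",q.mean(0).round(4),len(q))
o=np.zeros((600,640,3),np.uint8); o[:360]=im[20:380]; o[360:600,:320]=cv2.resize(im2[110:350,260:500],(320,240)); o[360:,320:]=cv2.resize(im3[100:240,220:480],(320,240)); cv2.imwrite("pics/end.png",o)
print(bot.read_state()["time"])
E
```

```text
time: 24.95
position: [0.3638, -0.2654, 0.2558]
orientation: [[-1.0, -0.016, -0.004], [-0.016, 1.0, 0.006], [0.004, 0.006, -1.0]]
force: [-0.7, -1.3, 0.6]
gripper_width: 0.651
awl 588 [ 0.4045 -0.3385  0.1489] [0.0217 0.0221 0.0078]
awl 379 [ 0.4008 -0.3374  0.125 ] [0.0162 0.0209 0.03  ]
awl 257 [ 0.4034 -0.3384  0.0925] [0.0257 0.0272 0.0149]
weight [0.5912 0.0493 0.0743] 56
25.1
```

View pics/end.png

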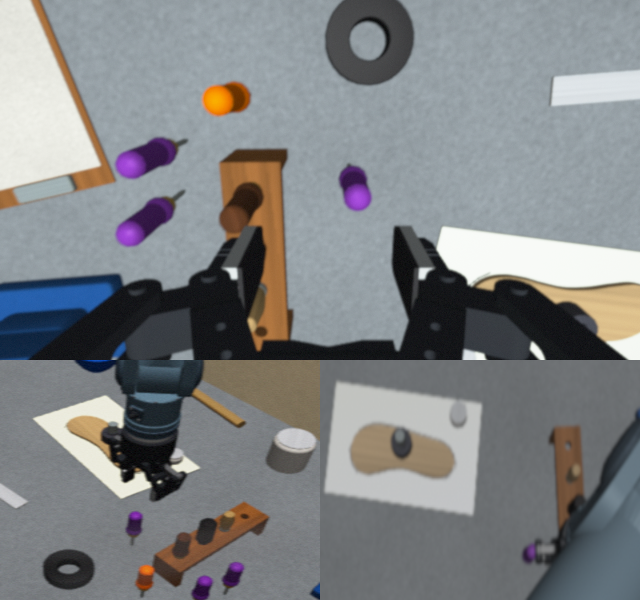

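The last picture shows the awl upright in its rack hole (240,205), the weight on the template, the other things as before, and the gripper clear of everything. Handing in.

```bash
python3 -c "
from cell import bot
print(bot.finish_job(), bot.read_state()['time'])"
```

```text
the job is handed in; nothing more can be done
the job is handed in; nothing more can be done
```

The job is handed in; the simulator gave no verdict. The robot's clock stood at about 25 s of the 70 s.

- **Weight:** It stands released on the template, about 2 mm lengthwise and 5 mm crosswise from the middle.
- **Scribing:** I drew the awl from heel to toe in steps of at most 4 mm per 0.1 s, with the point in light contact. The line ran on about 9 mm past each end. My estimate is that it strayed at most about 2.7 mm from the nominal line. The worst was on the heel side, between points 1 and 2, where it ran a little outside.
- **Template:** Depth images before and after scribing agree within about 1 mm, so it did not shift.
- **Awl:** It is back in its own hole, released and upright, with its top at the original height. The last picture showed the other objects undisturbed and the gripper touching nothing.

Three things did not go as expected:

- **First grasp missed:** The closed fingertips stood about 14 mm above the reported TCP, where your text puts them 22 mm ahead of it. The first attempt on the weight closed in the air, without touching it. I used the height seen by the cameras from then on.
- **Edge measurement:** The colour-based outline of the template lay about 1 mm inside the edge measured by depth. That is within the tolerance, so I did not make a second pass.
- **Contact forces:** Pressing on contact reached about 20 N when the awl met the sheet. It reached about 44 N at the wrist when the ferrule met the rack plank, below the 120 N wrist limit. That force came through the held awl, so I don't count it against the 40 N limit on the arm or gripper body.

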